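# Transfer four cabinet feet to the drying rack in reverse order

## Task

Move the four wooden cabinet feet from the plywood sanding rack to the empty metal drying rack in reverse order, so that the foot at the left end of the one row ends at the right end of the other, and so on along the row. Stand each foot upright in the middle of its white pad, let go of it, and do not tip any foot over on the way.

Things in the scene. Friction and masses are not known exactly. Their poses are not given: they have to be found in the camera images.
- bun_foot: Bare pale wood cabinet bun foot: squat ball-like turning, 58 mm across, 48 mm high; its widest part is an upright band from 16 to 34 mm above the underside. 0.09 kg. Loose, stands upright. Origin: centre of the underside, z up.
- square_foot: Bare pale wood cabinet square foot: plain upright block 42 x 42 mm, 62 mm high, sides along its x and y axes, with a thin darker square (30 mm) on its top. 0.08 kg. Loose, stands upright. Origin: centre of the underside, z up.
- tapered_foot: Bare pale wood cabinet tapered foot: tallest and slimmest, 85 mm high; 52 mm across at the base, narrowing as a cone to 32 mm at 60 mm up, then a straight round shaft 32 mm across from 60 to 85 mm up. 0.07 kg. Loose, stands upright. Origin: centre of the underside, z up.
- spool_foot: Bare pale wood cabinet spool foot: 50 mm base disc 14 mm high, a 28 mm waist, and a straight round drum 44 mm across from 36 to 72 mm up, with a 15 mm steel stud on top to 84 mm. 0.1 kg. Loose, stands upright. Origin: centre of the underside, z up.
- tile_bun: Black rubber tile 66 x 66 x 8 mm fixed on the sanding rack, under the bun foot at the start; the four tiles look alike and stay where they are, so they record the starting order. Origin: centre of its underside; the foot stands 8 mm above that.
- tile_square: Black rubber tile 66 x 66 x 8 mm fixed on the sanding rack, under the square foot at the start; the four tiles look alike and stay where they are, so they record the starting order. Origin: centre of its underside; the foot stands 8 mm above that.
- tile_tapered: Black rubber tile 66 x 66 x 8 mm fixed on the sanding rack, under the tapered foot at the start; the four tiles look alike and stay where they are, so they record the starting order. Origin: centre of its underside; the foot stands 8 mm above that.
- tile_spool: Black rubber tile 66 x 66 x 8 mm fixed on the sanding rack, under the spool foot at the start; the four tiles look alike and stay where they are, so they record the starting order. Origin: centre of its underside; the foot stands 8 mm above that.
- sanding_rack: The full rack, fixed, nearer or farther: plywood board 90 mm (x) by 350 mm (y), 12 mm thick; between five 6 mm thick cross fins (tops 32 mm above the bench) lie four places at x = 0, y = -126, -42, 42, 126 mm, open in front and behind, where fingers fit (closing along x). Origin: underside centre. y points along the row to the robot's left (within 7 degrees), x away from the robot.
- drying_rack: The empty rack, fixed, dark steel with aluminium fins; same sizes, fins, axes and origin as the sanding rack, about 190 mm from it. Its four places, at x = 0, y = -126, -42, 42, 126 mm, each have a round white pad 62 mm across, its top 16 mm above the bench, on which a foot is to stand. Open in front and behind.

How it is judged:
At the end, for the whole second after the job is handed in: Each foot stands on the drying rack, upright (within 7 degrees), at rest, its underside within 5 mm of the pad height and within 15 mm of the pad middle along and across the rack, in mirrored order: first from the left on the sanding rack is first from the right, and so on (((y of tile_bun in the frame of sanding_rack between -0.156 and -0.096 m and y of bun_foot in the frame of drying_rack between 0.111 and 0.141 m) or (y of tile_bun in the frame of sanding_rack between -0.072 and -0.012 m and y of bun_foot in the frame of drying_rack between 0.027 and 0.057 m) or (y of tile_bun in the frame of sanding_rack between 0.012 and 0.072 m and y of bun_foot in the frame of drying_rack between -0.057 and -0.027 m) or (y of tile_bun in the frame of sanding_rack between 0.096 and 0.156 m and y of bun_foot in the frame of drying_rack between -0.141 and -0.111 m)) and x of bun_foot in the frame of drying_rack between -0.015 and 0.015 m and z of bun_foot in the frame of drying_rack between 0.011 and 0.021 m and angle between each of bun_foot, square_foot, tapered_foot, spool_foot's own z axis and vertical below 0.12 rad and linear speed of each of bun_foot, square_foot, tapered_foot, spool_foot below 0.03 m/s and angular speed of each of bun_foot, square_foot, tapered_foot, spool_foot below 0.3 rad/s and ((y of tile_square in the frame of sanding_rack between -0.156 and -0.096 m and y of square_foot in the frame of drying_rack between 0.111 and 0.141 m) or (y of tile_square in the frame of sanding_rack between -0.072 and -0.012 m and y of square_foot in the frame of drying_rack between 0.027 and 0.057 m) or (y of tile_square in the frame of sanding_rack between 0.012 and 0.072 m and y of square_foot in the frame of drying_rack between -0.057 and -0.027 m) or (y of tile_square in the frame of sanding_rack between 0.096 and 0.156 m and y of square_foot in the frame of drying_rack between -0.141 and -0.111 m)) and x of square_foot in the frame of drying_rack between -0.015 and 0.015 m and z of square_foot in the frame of drying_rack between 0.011 and 0.021 m and ((y of tile_tapered in the frame of sanding_rack between -0.156 and -0.096 m and y of tapered_foot in the frame of drying_rack between 0.111 and 0.141 m) or (y of tile_tapered in the frame of sanding_rack between -0.072 and -0.012 m and y of tapered_foot in the frame of drying_rack between 0.027 and 0.057 m) or (y of tile_tapered in the frame of sanding_rack between 0.012 and 0.072 m and y of tapered_foot in the frame of drying_rack between -0.057 and -0.027 m) or (y of tile_tapered in the frame of sanding_rack between 0.096 and 0.156 m and y of tapered_foot in the frame of drying_rack between -0.141 and -0.111 m)) and x of tapered_foot in the frame of drying_rack between -0.015 and 0.015 m and z of tapered_foot in the frame of drying_rack between 0.011 and 0.021 m and ((y of tile_spool in the frame of sanding_rack between -0.156 and -0.096 m and y of spool_foot in the frame of drying_rack between 0.111 and 0.141 m) or (y of tile_spool in the frame of sanding_rack between -0.072 and -0.012 m and y of spool_foot in the frame of drying_rack between 0.027 and 0.057 m) or (y of tile_spool in the frame of sanding_rack between 0.012 and 0.072 m and y of spool_foot in the frame of drying_rack between -0.057 and -0.027 m) or (y of tile_spool in the frame of sanding_rack between 0.096 and 0.156 m and y of spool_foot in the frame of drying_rack between -0.141 and -0.111 m)) and x of spool_foot in the frame of drying_rack between -0.015 and 0.015 m and z of spool_foot in the frame of drying_rack between 0.011 and 0.021 m); the robot touches nothing.
It fails at once if the bun foot is tipped over (past 45 degrees) (angle between bun_foot's own z axis and vertical above 0.785 rad).
It fails at once if the square foot is tipped over (past 45 degrees) (angle between square_foot's own z axis and vertical above 0.785 rad).
It fails at once if the tapered foot is tipped over (past 45 degrees) (angle between tapered_foot's own z axis and vertical above 0.785 rad).
It fails at once if the spool foot is tipped over (past 45 degrees) (angle between spool_foot's own z axis and vertical above 0.785 rad).
It also fails if it takes over 115 s, if anything falls off the work surface, if the arm or the gripper's body presses on something with over 40 N, if the wrist force passes 120 N, or if a joint passes its speed limit or range.

## Robot

A 7-joint arm with a two-finger parallel gripper is mounted at the origin on the work surface. World frame = base frame: x ahead of the robot, y to its left, z up, the work surface at z = 0. Lengths are in m, angles in rad, forces in N, time in s.
With the tool pointing down it reaches from about 0.4 to 0.85 m from the base axis. Payload 4.4 kg.
Tool frame: the origin (TCP) lies between the finger pads; the fingertips stand 25 mm ahead of it and the grasp point (between the pads) lies 6 mm ahead of it (arm.finger_overhang is the distance from the TCP to the fingertips, in m); x points along the fingers, z is the direction in which the jaws open and shut, and the axes are right-handed (so a half turn about x gives the same grasp; the last joint's range is limited). The gripper opens to 94 mm and grips with 3 to 60 N. Pads are 16 mm wide; open, the fingers measure 119 mm over their backs; the gripper's body (75 mm by 177 mm) begins 78 mm behind the grasp point.
Start: joints at [-0.066, 0.628, 0.038, 1.517, -0.027, 0.996, -0.02], TCP at [0.65, 0, 0.197] pointing down, gripper open.
Joint ranges: [-3.06, 3.06], [-0.37, 2.12], [-1.25, 1.32], [0.18, 2.47], [-1.1, 4.24], [0.23, 1.98], [-2.94, 2.94]. Speed limits (rad/s): [2.57, 2.57, 3.14, 3.14, 3.14, 3.14, 3.14].

## Interface

Orientations are given as a unit quaternion [w, x, y, z].
In Python, from station import arm gives the robot as it stands.
- The arm moves only by the tool arm_command, never from a script. Its arguments are lists of equal length, an entry for each row: "dp": the shift along the tool's x, y, z each as a share of 0.5 m, from -1 to 1, a list of three; "rotation": the turn, a rotation vector about the tool's x, y, z each as a share of 2 pi rad, from -1 to 1, a list of three. In form: {"dp": [[x, y, z], ...], "rotation": [[ax, ay, az], ...]}. A call has 1 to 12 rows; each row is the pose to reach, as a shift and turn from the pose measured when the call began, along the tool's axes at that moment, turning the shorter way round; what a row does not reach only later rows make up. A row lasts 1/8 s, in which the tool goes at most 62.5 mm and 10.7 degrees, less where a joint would pass 70% of its speed; a pose out of reach is approached as far as the arm can. A call with a number of a shift or a turn outside -1 to 1 is refused whole. A call with a gripper value outside its range is refused whole. "fingers" is the finger opening in mm, from 0 to 94, set as the call begins (left out, the last holds). The fingers move at their own pace and stop on an object; "newtons" is the grip in N (left out, the last holds). Time passes only in rows, so rows that repeat a pose let the fingers close. It gives the time, the measured TCP pose, the force and the opening at its end, in the units of the state.
- arm.read_state(): the state, without advancing time (a new reading comes with each control period).
- arm.get_image(name): name is "scene" or "side" or "wrist"; returns a dict with "pixels" (480x640x3 uint8, red, green, blue), "K" (3x3 intrinsics, pixels), "position" and "orientation" of the camera in the world. Camera axes: x right, y down, z forward; pixel columns grow to the right and rows downward; lengths in m; the calibration is good to about 2 mm. A picture is of the moment at which its call begins. There is no depth.
- arm.finish_job(): hands the job in, once; it reports no verdict.
The state is a dict: "clock": time; "qpos": joint angles; "qvel": joint speeds; "tau": joint torques, N m; "tool_pos": TCP position; "tcp_rot": TCP orientation; "wrist_force": force on the tool from outside, world axes, zero at the start; "torque": the same for the moment, N m; "opening": finger opening in m.
Only numpy, scipy, OpenCV 4.12 (cv2) and the standard library are available. Lean on these libraries where they do the work, as an engineer would, in place of code of your own. Each camera call takes 0.05 s, during which the arm holds its last target.

## Working session

There is one attempt and no reset: what is moved stays moved. The work goes in short steps, Python scripts to look and compute and a tool call to move; the robot and the scene stay as the last step left them, time stands still between calls to the robot, and variables do not carry over. Pictures are saved under pics/ and viewed, and the job is handed in when it is done.

Besides the shell and the picture viewer there is one more tool, called after ">>>" by a JSON object that holds its "api" and its "payload", one argument or row to a line. arm_command: Moves the arm, as the interface text tells. Shift numbers are shares of 0.5 m and turn numbers shares of 2 pi rad, none past 1 either way. Its arguments: {"type":"object","properties":{"dp":{"type":"array"},"rotation":{"type":"array"},"fingers":{"type":"number"},"newtons":{"type":"number"}},"required":["dp","rotation"]}

```bash
ls; mkdir -p pics
python3 - <<'E'
from station import arm
import cv2
s=arm.read_state();print(s)
for n in ["scene","side","wrist"]:
    im=arm.get_image(n);cv2.imwrite(f"pics/{n}0.png",im["pixels"][:,:,::-1]);print(n,im["K"],im["position"],im["orientation"])
print(arm.finger_overhang)
E
```

```text
pics
{'clock': 0.0, 'qpos': array([-0.06576472,  0.62934957,  0.03841629,  1.51833952, -0.02701422,
        0.99629417, -0.01998682]), 'qvel': array([ 0.00034755,  0.00131639,  0.00136529, -0.00095254,  0.00030976,
        0.0005462 ,  0.00023073]), 'tau': array([ 1.05774864e-04, -5.49729431e+01,  1.14371493e+00, -1.86633307e+01,
       -5.21096285e-02,  2.37884105e-02,  1.36332897e-04]), 'tool_pos': array([6.49326834e-01, 2.60861871e-05, 1.96060545e-01]), 'tcp_rot': array([ 7.06444024e-01,  3.94511574e-06,  7.07768918e-01, -2.02197662e-06]), 'wrist_force': array([ 0.421261  , -0.58988976,  0.92213248]), 'torque': array([-0.063405  ,  0.0209751 , -0.06989819]), 'opening': 0.09436712388518018}
scene [[475.31667462   0.         322.73455867]
 [  0.         475.31667462 231.70202543]
 [  0.           0.           1.        ]] [ 0.84539456 -0.40609532  0.48848555] [-0.38633767  0.85310847  0.32148392 -0.13999013]
side [[435.32731812   0.         323.27389793]
 [  0.         435.32731812 232.53428326]
 [  0.           0.           1.        ]] [0.3994048  0.46955785 0.42143552] [ 0.06098269 -0.13228337  0.87986258 -0.45235392]
wrist [[359.41982197   0.         317.79208991]
 [  0.         359.41982197 238.59386588]
 [  0.           0.           1.        ]] [0.64943899 0.07954241 0.38389294] [ 1.38057967e-01  9.90423978e-01  4.65053600e-04 -3.54564248e-04]
0.025
```

View pics/scene0.png

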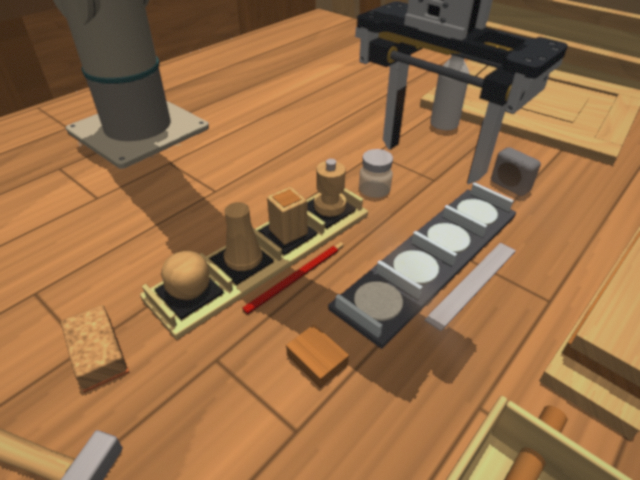

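View pics/side0.png

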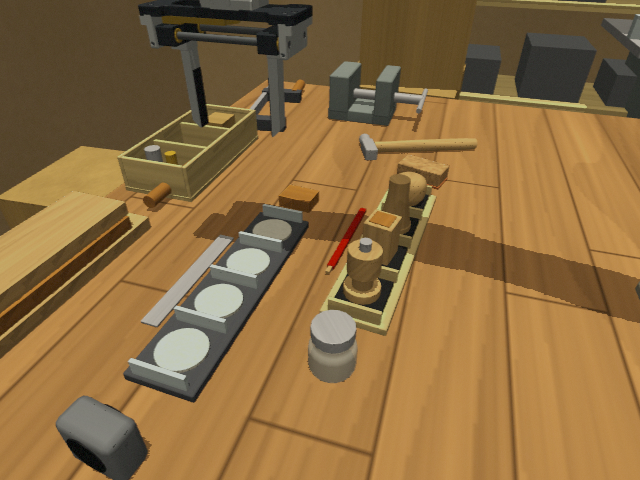

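View pics/wrist0.png

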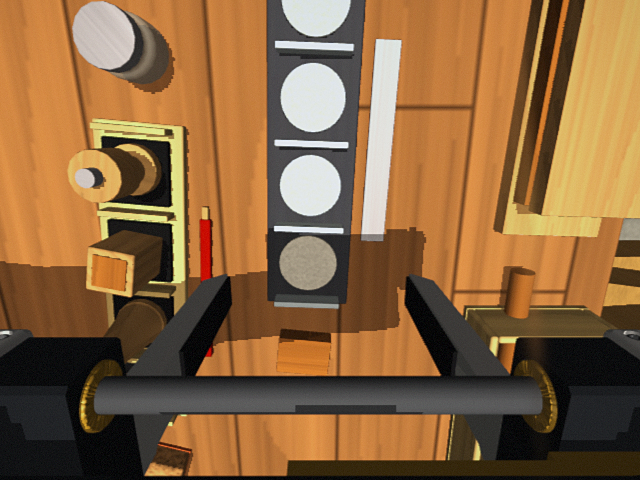

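The left-to-right order on the sanding rack is spool, square, tapered, bun. On the drying rack it must therefore be bun at the left (+y), then tapered, square, and spool at the right. Next I'll measure the racks.

```bash
cat > h.py <<'E'
import numpy as np,cv2
from scipy.spatial.transform import Rotation as R
def rot(q): return R.from_quat([q[1],q[2],q[3],q[0]]).as_matrix()
def ray(im,uv,z):
    d=rot(im["orientation"])@np.linalg.inv(im["K"])@np.array([uv[0],uv[1],1.])
    p=np.array(im["position"]); return p+d*(z-p[2])/d[2]
def proj(im,P):
    c=rot(im["orientation"]).T@(np.array(P)-np.array(im["position"])); u=im["K"]@c; return u[:2]/u[2]
E
python3 - <<'E'
from h import *
from station import arm
import pickle
ims={n:arm.get_image(n) for n in ["scene","side","wrist"]}
pickle.dump(ims,open("ims0.pkl","wb"))
for n,im in ims.items():
    p=im["pixels"]; hsv=cv2.cvtColor(p,cv2.COLOR_RGB2HSV)
    m=((hsv[...,1]<50)&(hsv[...,2]>95)).astype(np.uint8)
    k,l,st,c=cv2.connectedComponentsWithStats(m)
    for i in range(1,k):
        if st[i,4]>600:
            cs,_=cv2.findContours((l==i).astype(np.uint8),0,1)
            e=cv2.fitEllipse(cs[0]); print(n,st[i],e[0],e[1],ray(im,e[0],.016).round(4))
    if n!='wrist':
        x0,y0,x1,y1=(130,150,380,340) if n=='scene' else (300,160,460,340)
        cv2.imwrite(f"pics/{n}crop.png",cv2.resize(p[y0:y1,x0:x1,::-1],None,fx=3,fy=3,interpolation=cv2.INTER_CUBIC))
E
```

```text
scene [ 444  198   55   31 1004] (474.7425231933594, 211.31732177734375) (25.640474319458008, 52.32565689086914) [0.6458 0.197  0.016 ]
scene [ 412  222   60   36 1229] (445.5645446777344, 237.51956176757812) (30.251157760620117, 54.84734344482422) [0.6427 0.1115 0.016 ]
scene [ 377  243   63   61 2027] (411.4121398925781, 270.81982421875) (45.98134994506836, 61.796775817871094) [0.6424 0.0198 0.016 ]
scene [ 426  244   88   85 1913] (466.0143127441406, 289.6318359375) (18.71761703491211, 149.1959686279297) [0.7156 0.0388 0.016 ]
scene [ 336  281   67   48 1763] (373.8167724609375, 301.9782409667969) (41.3006477355957, 59.933815002441406) [ 0.6366 -0.0593  0.016 ]
scene [  62  431   55   49 1283] (90.25947570800781, 457.1675720214844) (25.022146224975586, 68.77914428710938) [ 0.5463 -0.4     0.016 ]
side [ 239  219   53   34 1011] (266.90655517578125, 234.9453125) (30.421171188354492, 49.09059524536133) [ 0.6402 -0.0391  0.016 ]
side [ 141  235  129   98 5164] (210.02874755859375, 289.5518493652344) (66.3938217163086, 122.06129455566406) [0.6644 0.0996 0.016 ]
side [ 311  310   45   
[... 612 characters left out ...]
92974853516) [0.4526 0.1688 0.016 ]
wrist [ 361   39   40  202 4868] (380.4162292480469, 126.3486328125) (25.034500122070312, 314.4118957519531) [0.7108 0.0891 0.016 ]
wrist [274  40  80  12 631] (313.0174865722656, 45.51335525512695) (7.565284252166748, 120.0152359008789) [0.6451 0.1603 0.016 ]
wrist [ 280   63   66   70 3633] (312.2984924316406, 97.0672836303711) (65.17436218261719, 69.12242889404297) [0.6443 0.1158 0.016 ]
wrist [ 279  155   62   62 3019] (309.5795593261719, 185.02920532226562) (60.89889144897461, 61.30728530883789) [0.6412 0.0317 0.016 ]
wrist [ 279  237   57   53 1007] (306.285888671875, 264.1569519042969) (43.4902229309082, 49.903953552246094) [ 0.6372 -0.0541  0.016 ]
```

View pics/scenecrop.png

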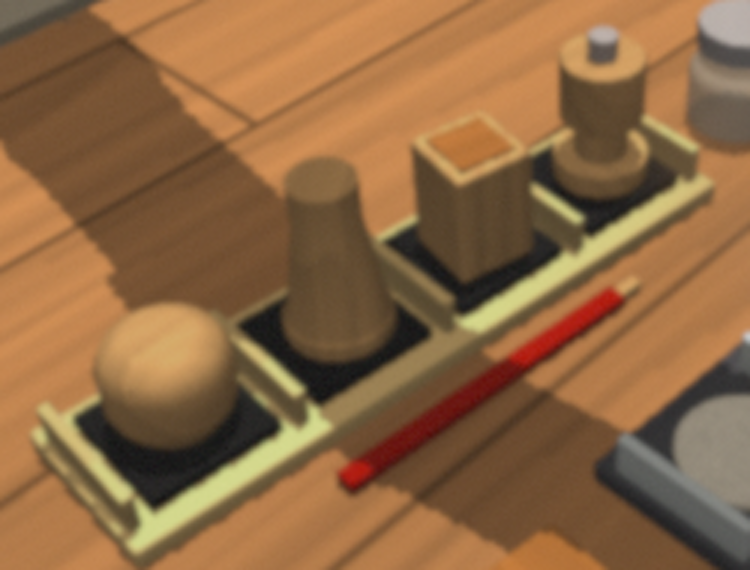

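View pics/sidecrop.png

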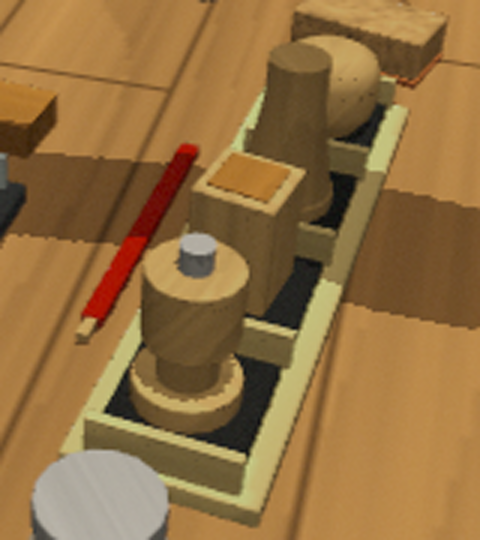

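```bash
cat > fit.py <<'E'
from h import *
import pickle
from scipy.optimize import least_squares
ims=pickle.load(open("ims0.pkl","rb"))
def w(p,l): 
    c,s=np.cos(p[2]),np.sin(p[2]); return [p[0]+c*l[0]-s*l[1],p[1]+s*l[0]+c*l[1],l[2]]
if __name__=="__main__":
    obs=[("scene",(175.7,332),(.045,-.175,.012)),("scene",(366.7,210.5),(.045,.175,.012)),("scene",(143,294),(-.045,-.175,.012)),
     ("side",(385,331.5),(-.045,.175,.012)),("side",(321,309),(.045,.175,.012)),("side",(435,196),(-.045,-.175,.012))]
    for n,uv,l in obs: print(n,l,ray(ims[n],uv,.012).round(4))
    f=lambda p:np.concatenate([proj(ims[n],w(p,l))-uv for n,uv,l in obs])
    S=least_squares(f,[.45,0.05,0]); print(S.x,f(S.x).round(1))
    S=S.x; D=[.6428,.0738,-.037]
    pickle.dump((S,D),open("racks.pkl","wb"))
    for n,im in ims.items():
        p=cv2.resize(im["pixels"][:,:,::-1],None,fx=1.25,fy=1.25)
        for P,c in((S,(255,0,0)),(D,(0,0,255))):
            q=np.array([proj(im,w(P,(a*.045,b*.175,.012))) for a,b in((1,1),(1,-1),(-1,-1),(-1,1))])
            cv2.polylines(p,[(q*1.25*16).astype(int)],True,c,1,cv2.LINE_AA,4)
            for y in(-.126,-.042,.042,.126):
                t=np.linspace(0,6.28,40)
                if P is D: q=np.array([proj(im,w(P,(.031*np.cos(a),y+.031*np.sin(a),.016))) for a in t])
                else: q=np.array([proj(im,w(P,(a*.033,y+b*.033,.02))) for a,b in((1,1),(1,-1),(-1,-1),(-1,1))])
                cv2.polylines(p,[(q*1.25*16).astype(int)],True,c,1,cv2.LINE_AA,4)
        cv2.imwrite(f"pics/ov_{n}.png",p)
E
python3 fit.py
```

```text
scene (0.045, -0.175, 0.012) [ 0.4822 -0.2547  0.012 ]
scene (0.045, 0.175, 0.012) [0.5137 0.0886 0.012 ]
scene (-0.045, -0.175, 0.012) [ 0.3997 -0.2465  0.012 ]
side (-0.045, 0.175, 0.012) [0.4266 0.0985 0.012 ]
side (0.045, 0.175, 0.012) [0.5126 0.0857 0.012 ]
side (-0.045, -0.175, 0.012) [ 0.3963 -0.2505  0.012 ]
[ 0.45498157 -0.07871211 -0.08348101] [ 0.   2.5  1.6 -0.8 -3.7 -0.3  1.4  0.9 -2.7  3.1  0.4  0.4]
```

View pics/ov_scene.png

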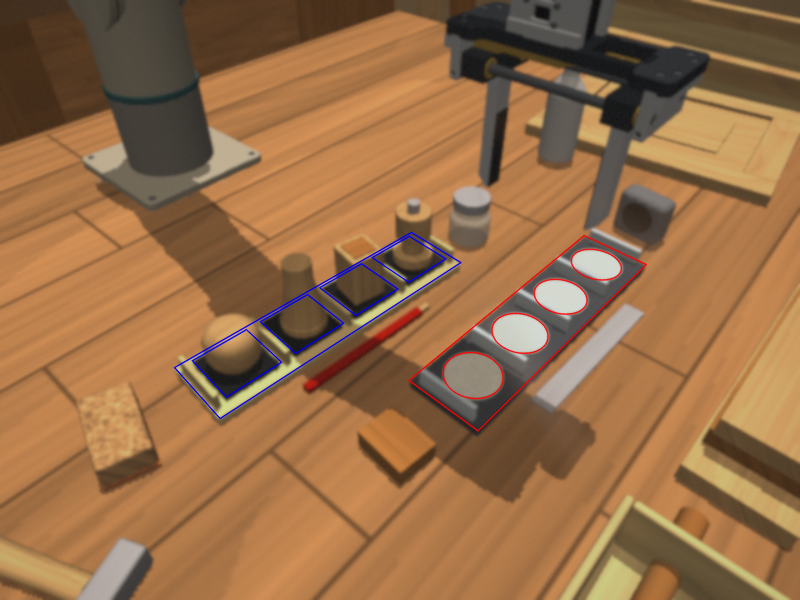

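View pics/ov_side.png

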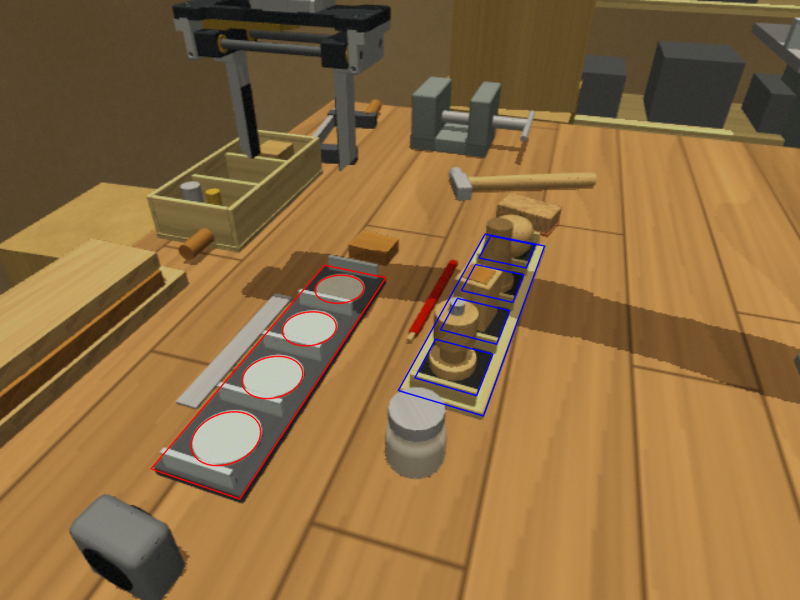

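View pics/ov_wrist.png

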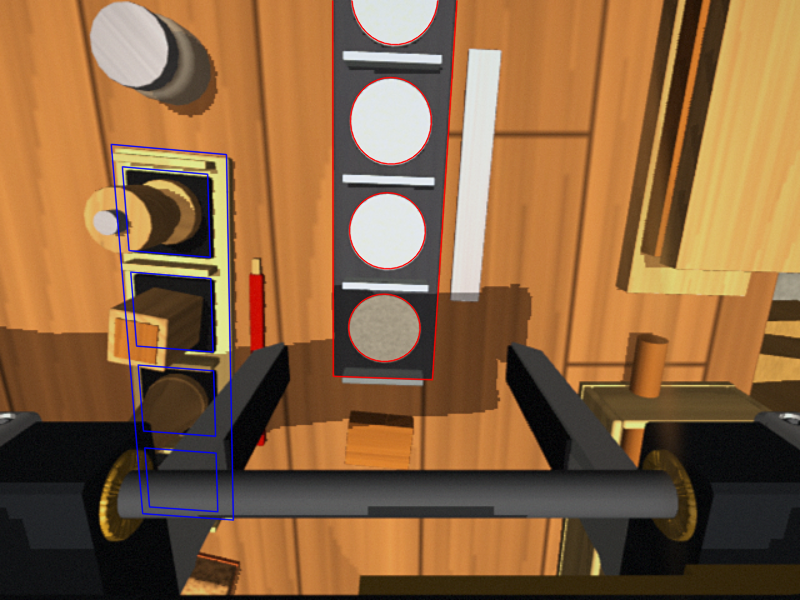

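>>> {"api": "arm_command", "payload": {
  "dp": [
    [-0.1, -0.42, -0.38],
    [-0.1, -0.42, -0.38],
    [-0.1, -0.42, -0.38],
    [-0.1, -0.42, -0.38],
    [-0.1, -0.42, -0.38],
    [-0.1, -0.42, -0.38],
    [-0.1, -0.42, -0.38],
    [-0.1, -0.42, -0.38]
  ],
  "rotation": [
    [0, 0, 0],
    [0, 0, 0],
    [0, 0, 0],
    [0, 0, 0],
    [0, 0, 0],
    [0, 0, 0],
    [0, 0, 0],
    [0, 0, 0]
  ],
  "fingers": 94,
  "newtons": 20
}}

```text
clock: 1.3
tool_pos: [0.4607, -0.2086, 0.2465]
tcp_rot: [0.707, -0.001, 0.707, 0.001]
wrist_force: [0.2, -0.5, 0.3]
opening: 0.0942
```

Run:
```python
from h import *
from station import arm
import pickle
im=arm.get_image("wrist");ims=pickle.load(open("ims0.pkl","rb"));ims["wrist2"]=im;pickle.dump(ims,open("ims0.pkl","wb"))
cv2.imwrite("pics/wrist2.png",cv2.resize(im["pixels"][:,:,::-1],None,fx=1.25,fy=1.25));s=arm.read_state();print(s["clock"],s["tool_pos"],s["tcp_rot"],s["qpos"])
```

```text
1.35 [ 0.46058185 -0.20869757  0.2464098 ] [ 7.06779200e-01 -6.38586142e-04  7.07433087e-01  1.08704886e-03] [ 0.32702382  0.3638272   0.05930242  1.84835623 -0.02658993  0.93125843
  0.40078821]
```

View pics/wrist2.png

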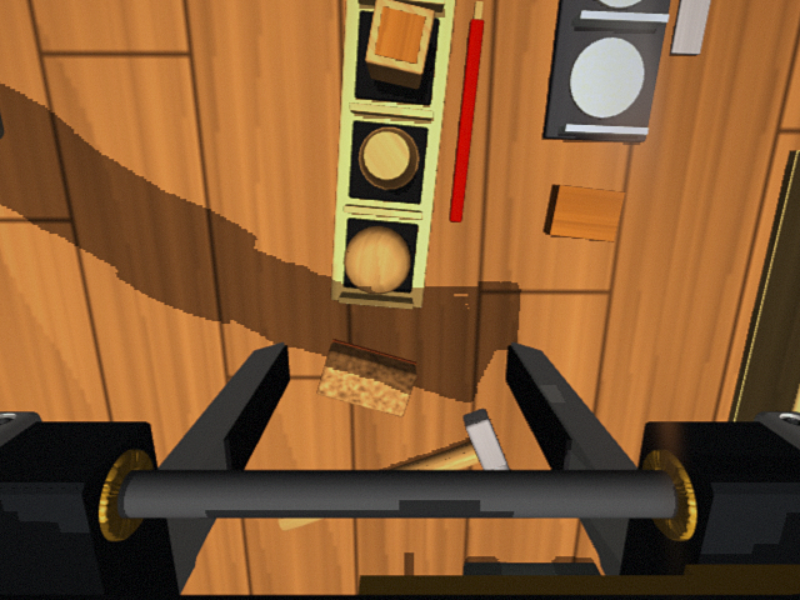

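Run:
```python
from h import *
import pickle
from fit import w
from scipy.optimize import least_squares
ims=pickle.load(open("ims0.pkl","rb"))
o=[("wrist2",(353,121),(-.033,-.009,.02)),("wrist2",(428,128),(.033,-.009,.02)),("wrist2",(423,204),(.033,-.075,.02)),("wrist2",(347,198),(-.033,-.075,.02)),
("wrist2",(346,219),(-.033,-.093,.02)),("wrist2",(421,225),(.033,-.093,.02)),("wrist2",(435,104),(.033,.009,.02)),("wrist2",(357,97),(-.033,.009,.02)),
("wrist",(123,167),(-.033,.159,.02)),("wrist",(210,174),(.033,.159,.02)),("wrist",(214,258),(.033,.093,.02))]
f=lambda p:np.concatenate([proj(ims[n],w(p,l))-np.array(uv)/1.25 for n,uv,l in o])
S=least_squares(f,[.455,-.08,-.06]).x;print(S,f(S).round(1))
D=np.array([.6428,.0738,-.037])
pickle.dump((S,D),open("racks.pkl","wb"))
im=ims["wrist2"];k=1
p=cv2.resize(im["pixels"][:,:,::-1],None,fx=1.25,fy=1.25)
def dr(pts,c):
    q=np.array([proj(im,w(S,l)) for l in pts]); cv2.polylines(p,[(q*1.25*16).astype(int)],True,c,1,cv2.LINE_AA,4)
sq=lambda h,y,z:[(a*h,y+b*h,z) for a,b in((1,1),(1,-1),(-1,-1),(-1,1))]
t=np.linspace(0,6.28,40)
ci=lambda r,y,z:[(r*np.cos(a),y+r*np.sin(a),z) for a in t]
for y in(-.126,-.042,.042,.126): dr(sq(.033,y,.02),(255,0,0))
dr(ci(.029,-.126,.045),(0,0,255));dr(ci(.016,-.042,.105),(0,0,255));dr(sq(.021,.042,.082),(0,0,255));dr(ci(.022,.126,.092),(0,0,255))
cv2.imwrite("pics/ov2.png",cv2.resize(p[0:320,250:550],None,fx=1.8,fy=1.8))
```

```text
[ 0.4565063  -0.08052841 -0.08514898] [ 0.6 -1.3  1.6 -1.1 -0.7  0.1  1.8 -0.4  1.7 -1.1 -0.7 -0.8 -2.2  0.2
 -1.5 -0.2  1.3  1.4 -0.2  1.8 -1.6  0.9]
```

View pics/ov2.png

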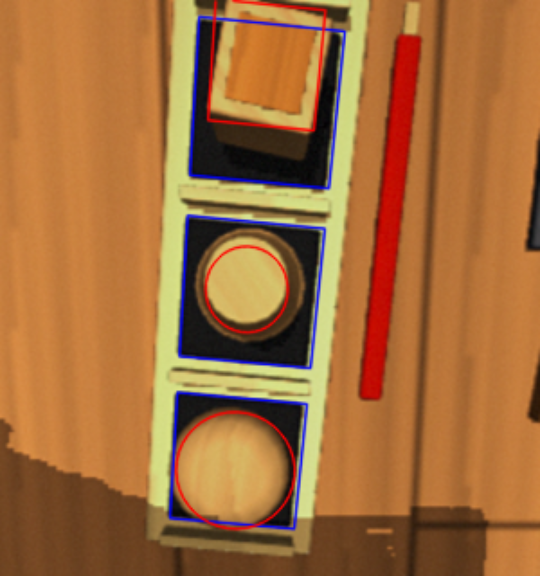

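```bash
cat >> h.py <<'E'
import pickle
def place(rack,y,x=0):
    P=pickle.load(open("racks.pkl","rb"))[rack]; c,s=np.cos(P[2]),np.sin(P[2])
    return np.array([P[0]+c*x-s*y,P[1]+s*x+c*y])
def cmd(*wps):
    from station import arm
    s=arm.read_state();T=rot(s["tcp_rot"]);print(round(s["clock"],2),np.round(s["tool_pos"],4),"opening",round(s["opening"],4),"F",s["wrist_force"].round(1))
    for x,y,z,yaw in wps:
        G=R.from_euler('z',yaw).as_matrix()@np.array([[0,0,1],[0,1,0],[-1,0,0.]])
        dp=T.T@(np.array([x,y,z])-s["tool_pos"])/.5; rv=R.from_matrix(T.T@G).as_rotvec()/2/np.pi
        print(np.round([x,y,z],4),"dp",dp.round(4).tolist(),"rot",rv.round(4).tolist())
E
python3 - <<'E'
from h import *
for n,y in dict(bun=-.126,tap=-.042,sq=.042,spool=.126).items(): print(n,place(0,y),place(1,-y))
a=place(0,-.125); cmd((*a,.2,-.08),(*a,.10,-.08),(*a,.051,-.08))
E
```

```text
bun [ 0.44579049 -0.20607191] [0.64746094 0.19971376]
tap [ 0.45293436 -0.12237624] [0.64435365 0.11577125]
sq [ 0.46007824 -0.03868058] [0.64124635 0.03182875]
spool [0.46722211 0.04501509] [ 0.63813906 -0.05211376]
1.35 [ 0.4606 -0.2087  0.2464] opening 0.0937 F [ 0.4  0.2 -0.2]
[ 0.4459 -0.2051  0.2   ] dp [0.0929, 0.0073, -0.0293] rot [0.0131, -0.0002, -0.0001]
[ 0.4459 -0.2051  0.1   ] dp [0.2929, 0.0071, -0.0291] rot [0.0131, -0.0002, -0.0001]
[ 0.4459 -0.2051  0.051 ] dp [0.3909, 0.0071, -0.029] rot [0.0131, -0.0002, -0.0001]
```

>>> {"api": "arm_command", "payload": {
  "dp": [
    [0.05, 0.007, -0.029],
    [0.093, 0.007, -0.029],
    [0.093, 0.007, -0.029],
    [0.17, 0.007, -0.029],
    [0.24, 0.007, -0.029],
    [0.3, 0.007, -0.029],
    [0.34, 0.007, -0.029],
    [0.37, 0.007, -0.029],
    [0.39, 0.007, -0.029],
    [0.39, 0.007, -0.029],
    [0.39, 0.007, -0.029]
  ],
  "rotation": [
    [0.013, 0, 0],
    [0.013, 0, 0],
    [0.013, 0, 0],
    [0.013, 0, 0],
    [0.013, 0, 0],
    [0.013, 0, 0],
    [0.013, 0, 0],
    [0.013, 0, 0],
    [0.013, 0, 0],
    [0.013, 0, 0],
    [0.013, 0, 0]
  ]
}}

```text
clock: 2.72
tool_pos: [0.4464, -0.2053, 0.052]
tcp_rot: [0.707, 0.028, 0.707, -0.028]
wrist_force: [-0.1, -0.6, 0.3]
opening: 0.0944
```

Run:
```python
from h import *
from station import arm
cmd()
im=arm.get_image("scene");cv2.imwrite("pics/s3.png",cv2.resize(im["pixels"][150:390,60:380,::-1],None,fx=2.4,fy=2.4))
```

```text
2.73 [ 0.4464 -0.2053  0.052 ] opening 0.0944 F [-0.1 -0.6  0.3]
```

View pics/s3.png

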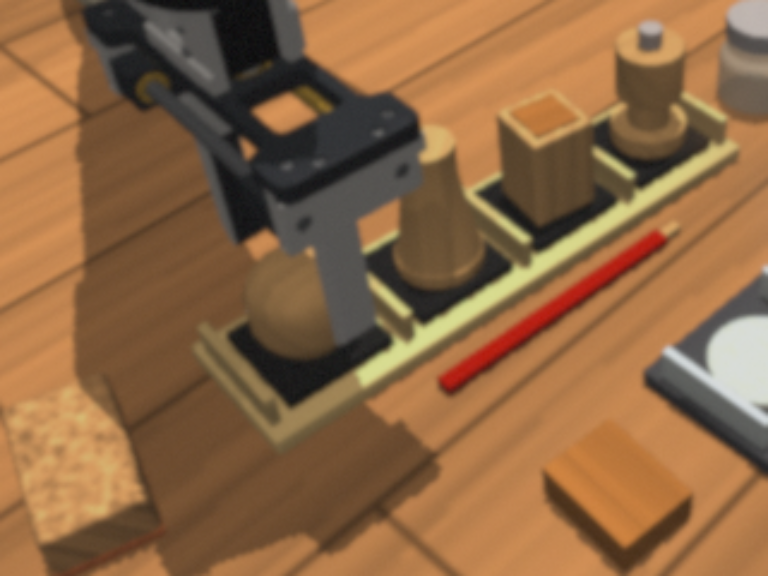

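Run:
```python
from h import *
from station import arm
im=arm.get_image("scene");s=arm.read_state();T=rot(s["tcp_rot"])
p=cv2.resize(im["pixels"][150:390,60:380,::-1],None,fx=2.4,fy=2.4)
def dot(P,c):
    u=(proj(im,P)-[60,150])*2.4; cv2.circle(p,tuple(int(v) for v in u),4,c,-1); print(u)
for z in(.047,-.047,.0595):
  for y in(-.008,.008): dot(s["tool_pos"]+T@[.025,y,z],(0,0,255))
b=place(0,-.126)
for a in np.linspace(0,6.28,16): dot([b[0]+.029*np.cos(a),b[1]+.029*np.sin(a),.045],(255,0,0))
cv2.imwrite("pics/s4.png",p)
```

```text
[345.4076426  384.80224613]
[371.43927584 368.01366505]
[249.65946386 289.26095506]
[274.93039301 275.0307613 ]
[359.38496923 398.74937128]
[385.50956554 381.56989278]
[335.05548991 332.02639687]
[350.18939433 316.94306503]
[356.36786834 300.16800833]
[352.90888902 284.63164638]
[340.75335226 272.83107949]
[322.08947023 266.52830151]
[299.93146102 266.61998429]
[277.73414066 273.0981038 ]
[259.02547778 285.04680625]
[246.99135595 300.67821639]
[243.96734371 317.46630654]
[250.88232457 332.46072961]
[266.82778286 342.81678013]
[289.00662875 346.45483522]
[313.23472568 342.62547351]
[334.91122401 332.12706505]
```

View pics/s4.png

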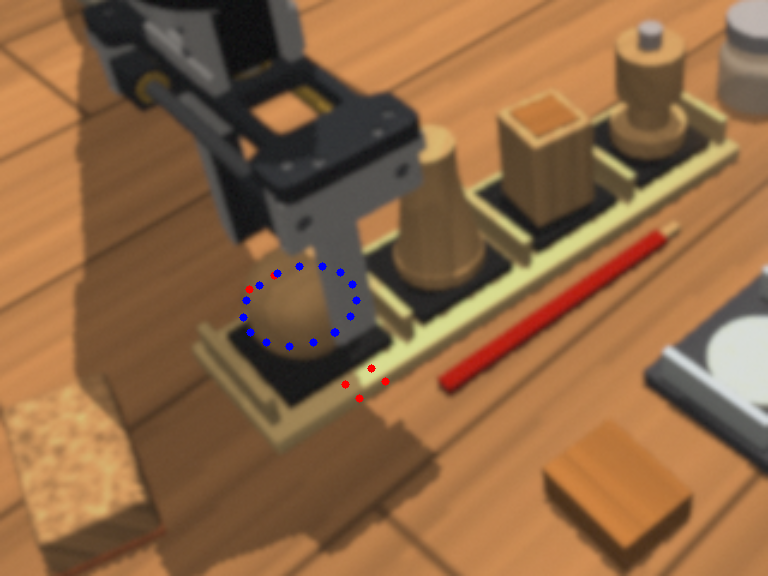

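Run:
```python
from h import *
from station import arm
ims=pickle.load(open("ims0.pkl","rb"))
T=rot([.7064,0,.7078,0]);t0=np.array([.64933,0,.19606])
out=[]
for n in("scene","side"):
    im=ims[n];p=cv2.resize(im["pixels"][:,:,::-1],None,fx=2,fy=2)
    for a in(.006,.025):
     for y in(-.008,.008):
      for z in (-.0595,-.047,.047,.0595):
        u=proj(im,t0+T@[a,y,z])*2;cv2.circle(p,tuple(int(v) for v in u),2,(0,0,255),-1)
    x0,y0=(680,100) if n=="scene" else (300,50)
    out.append(p[y0:y0+360,x0:x0+390])
s=arm.get_image("side");cv2.imwrite("pics/side5.png",s["pixels"][:,:,::-1])
cv2.imwrite("pics/tips.png",np.hstack(out))
```

```text
(no output)
```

View pics/tips.png

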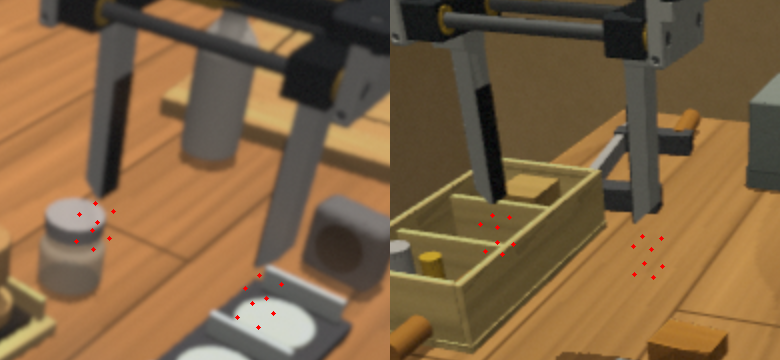

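View pics/side5.png

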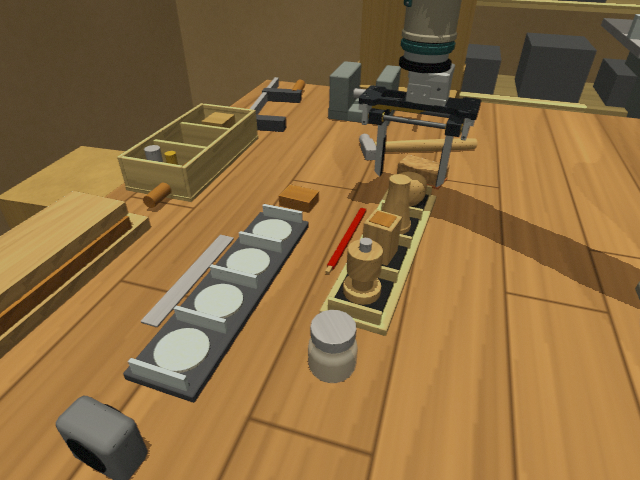

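Run:
```python
from h import *
ims=pickle.load(open("ims0.pkl","rb"))
def tri(a,b):
    A=[];B=[]
    for n,uv in(("scene",a),("side",b)):
        im=ims[n];d=rot(im["orientation"])@np.linalg.inv(im["K"])@np.array([*uv,1.]);d/=np.linalg.norm(d);M=np.eye(3)-np.outer(d,d);A.append(M);B.append(M@np.array(im["position"]))
    P=np.linalg.lstsq(np.vstack(A),np.hstack(B),rcond=None)[0];print(P,[ (proj(ims[n],P)-uv).round(1) for n,uv in(("scene",a),("side",b))])
sc=lambda x,y:((680+x)/2,(100+y)/2); sd=lambda x,y:((300+x-390)/2,(50+y)/2)
tri(sc(272,260),sd(496,200)) # +x finger
tri(sc(100,192),sd(645,215)) # -x finger
```

```text
[0.70096522 0.00123096 0.20556675] [array([-1.9,  0.1]), array([-1.5, -0.2])]
[ 0.59852921 -0.00355518  0.20667838] [array([-0.3, -0.1]), array([-0.3,  0.1])]
```

Run:
```python
from h import *
from station import arm
ims={n:arm.get_image(n) for n in("scene","side","wrist")};pickle.dump(ims,open("ims1.pkl","wb"))
a=cv2.resize(ims["scene"]["pixels"][200:330,100:260,::-1],None,fx=4,fy=4,interpolation=cv2.INTER_CUBIC)
b=cv2.resize(ims["side"]["pixels"][100:230,340:500,::-1],None,fx=4,fy=4,interpolation=cv2.INTER_CUBIC)
cv2.imwrite("pics/a6.png",a);cv2.imwrite("pics/b6.png",b);cv2.imwrite("pics/w6.png",ims["wrist"]["pixels"][:,:,::-1])
```

```text
(no output)
```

View pics/a6.png

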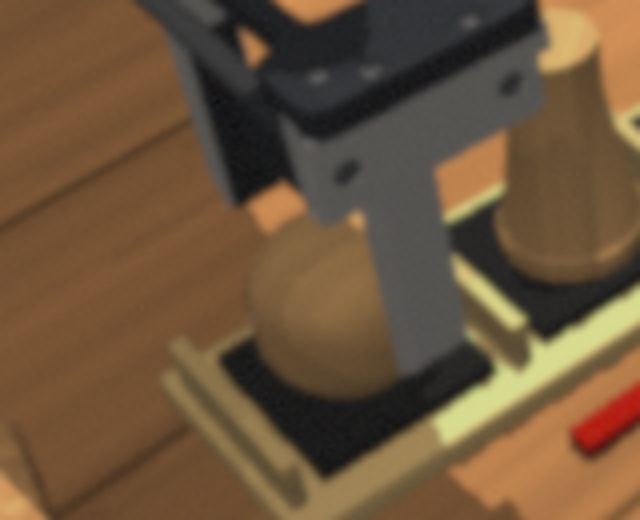

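View pics/b6.png

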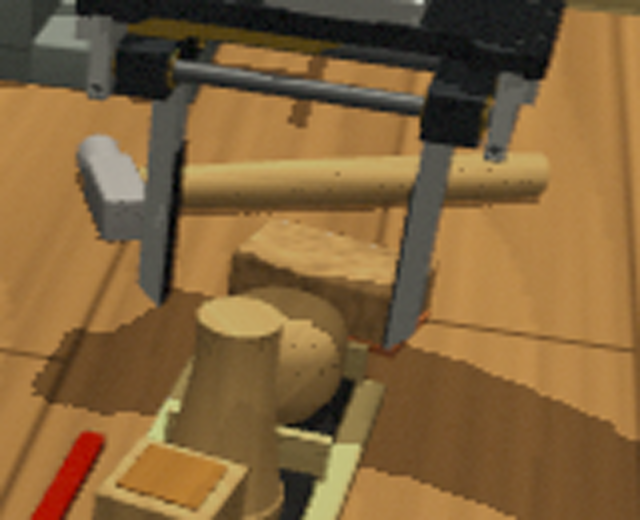

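View pics/w6.png

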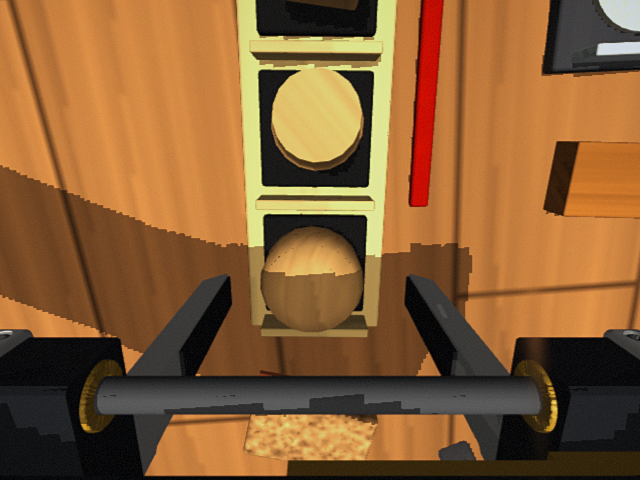

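The measured fingertips do not match the stated geometry. All three cameras put them about 9 mm behind the reported TCP instead of 25 mm ahead. I'll go down slowly and watch the force. If the stated figure is right, the tips meet the bench at TCP z = 0.025.

>>> {"api": "arm_command", "payload": {
  "dp": [
    [0.02, 0, 0],
    [0.04, 0, 0],
    [0.044, 0, 0],
    [0.048, 0, 0],
    [0.052, 0, 0],
    [0.052, 0, 0]
  ],
  "rotation": [
    [0, 0, 0],
    [0, 0, 0],
    [0, 0, 0],
    [0, 0, 0],
    [0, 0, 0],
    [0, 0, 0]
  ]
}}

```text
clock: 3.78
tool_pos: [0.4461, -0.2052, 0.0258]
tcp_rot: [0.706, 0.028, 0.707, -0.028]
wrist_force: [-0.3, 0.0, -0.1]
opening: 0.0946
```

>>> {"api": "arm_command", "payload": {
  "dp": [
    [0.004, 0, 0],
    [0.008, 0, 0],
    [0.012, 0, 0],
    [0.016, 0, 0],
    [0.016, 0, 0]
  ],
  "rotation": [
    [0, 0, 0],
    [0, 0, 0],
    [0, 0, 0],
    [0, 0, 0],
    [0, 0, 0]
  ]
}}

```text
clock: 4.4
tool_pos: [0.446, -0.2051, 0.0176]
tcp_rot: [0.706, 0.028, 0.707, -0.028]
wrist_force: [-0.5, -0.2, 0.6]
opening: 0.0941
```

Run:
```python
from h import *
from station import arm
cmd()
ims={n:arm.get_image(n) for n in("scene","side")}
a=cv2.resize(ims["scene"]["pixels"][200:330,100:260,::-1],None,fx=3,fy=3,interpolation=cv2.INTER_CUBIC)
cv2.imwrite("pics/a7.png",a)
```

```text
4.4 [ 0.446  -0.2051  0.0176] opening 0.0941 F [-0.5 -0.2  0.6]
```

View pics/a7.png

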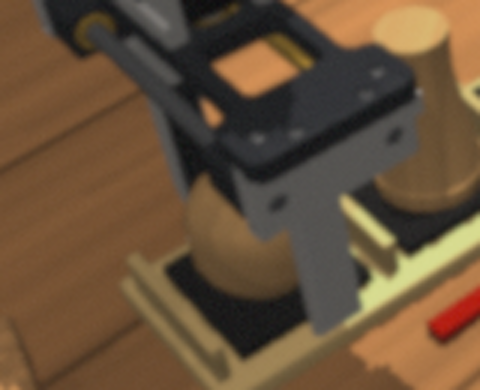

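No contact with the reported TCP at 0.018, so the stated 25 mm overhang is wrong here. The tips are about 9 mm above the reported TCP, which I'll use from now on. That puts the pads on the bun's band, so I'll close.

>>> {"api": "arm_command", "payload": {
  "dp": [
    [0, 0, 0],
    [0, 0, 0],
    [0, 0, 0],
    [0, 0, 0],
    [0, 0, 0],
    [0, 0, 0],
    [0, 0, 0]
  ],
  "rotation": [
    [0, 0, 0],
    [0, 0, 0],
    [0, 0, 0],
    [0, 0, 0],
    [0, 0, 0],
    [0, 0, 0],
    [0, 0, 0]
  ],
  "fingers": 20,
  "newtons": 20
}}

```text
clock: 5.38
tool_pos: [0.4457, -0.2051, 0.0177]
tcp_rot: [0.706, 0.028, 0.707, -0.028]
wrist_force: [-1.4, 0.7, 1.6]
opening: 0.0573
```

Opening is 57 mm against the 58 mm band. Lifting.

>>> {"api": "arm_command", "payload": {
  "dp": [
    [-0.04, 0, 0],
    [-0.1, 0, 0],
    [-0.17, 0, 0],
    [-0.25, 0, 0],
    [-0.29, 0, 0],
    [-0.3, 0, 0],
    [-0.3, 0, 0]
  ],
  "rotation": [
    [0, 0, 0],
    [0, 0, 0],
    [0, 0, 0],
    [0, 0, 0],
    [0, 0, 0],
    [0, 0, 0],
    [0, 0, 0]
  ]
}}

```text
clock: 6.25
tool_pos: [0.4457, -0.2051, 0.1673]
tcp_rot: [0.706, 0.028, 0.707, -0.028]
wrist_force: [0.0, -0.4, -1.6]
opening: 0.0575
```

Run:
```python
from h import *
from station import arm
b=place(1,.126)
cmd((*b,.17,-.037),(*b,.016,-.037))
im=arm.get_image("scene");cv2.imwrite("pics/s8.png",im["pixels"][:,:,::-1])
im=arm.get_image("side");cv2.imwrite("pics/d8.png",im["pixels"][:,:,::-1])
```

```text
6.25 [ 0.4457 -0.2051  0.1673] opening 0.0575 F [ 0.  -0.4 -1.6]
[0.6475 0.1997 0.17  ] dp [-0.0053, 0.8389, 0.3382] rot [-0.0067, -0.0002, -0.0001]
[0.6475 0.1997 0.016 ] dp [0.3027, 0.8387, 0.3386] rot [-0.0067, -0.0002, -0.0001]
```

View pics/s8.png

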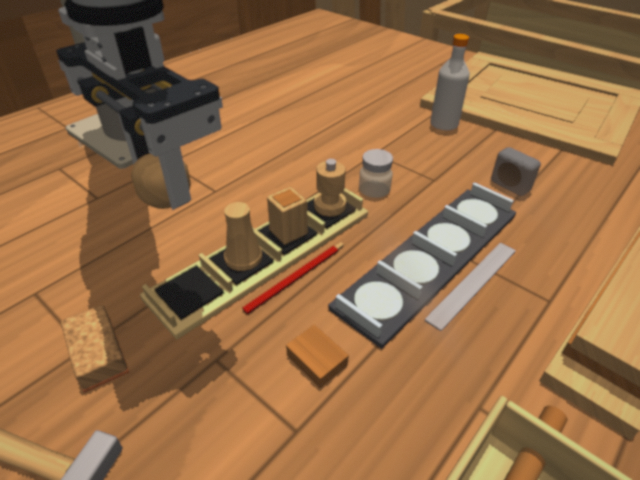

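View pics/d8.png

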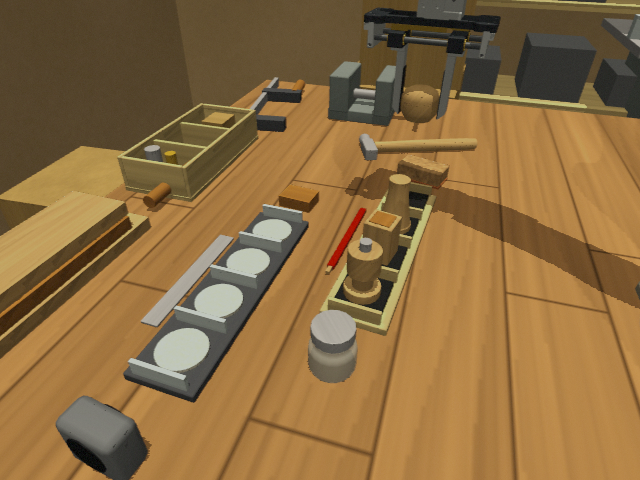

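>>> {"api": "arm_command", "payload": {
  "dp": [
    [0, 0.025, 0.01],
    [0, 0.084, 0.034],
    [0, 0.168, 0.068],
    [0, 0.268, 0.108],
    [0, 0.378, 0.152],
    [0, 0.478, 0.193],
    [0, 0.579, 0.233],
    [0, 0.671, 0.27],
    [0, 0.755, 0.304],
    [0, 0.814, 0.328],
    [0, 0.839, 0.338],
    [0, 0.839, 0.338]
  ],
  "rotation": [
    [0, 0, 0],
    [0, 0, 0],
    [0, 0, 0],
    [-0.003, 0, 0],
    [-0.003, 0, 0],
    [-0.0067, 0, 0],
    [-0.0067, 0, 0],
    [-0.0067, 0, 0],
    [-0.0067, 0, 0],
    [-0.0067, 0, 0],
    [-0.0067, 0, 0],
    [-0.0067, 0, 0]
  ]
}}

```text
clock: 7.85
tool_pos: [0.6462, 0.2006, 0.1657]
tcp_rot: [0.705, 0.013, 0.709, -0.012]
wrist_force: [-0.9, -0.4, -1.4]
opening: 0.0574
```

Run:
```python
from h import *
b=place(1,.126)
cmd((*b,.05,-.037),(*b,.015,-.037))
```

```text
7.85 [0.6462 0.2006 0.1657] opening 0.0574 F [-0.9 -0.4 -1.4]
[0.6475 0.1997 0.05  ] dp [0.2314, -0.0018, 0.0036] rot [0.0002, -0.0007, -0.0001]
[0.6475 0.1997 0.015 ] dp [0.3014, -0.0018, 0.0039] rot [0.0002, -0.0007, -0.0001]
```

>>> {"api": "arm_command", "payload": {
  "dp": [
    [0.04, -0.002, 0.003],
    [0.1, -0.002, 0.003],
    [0.17, -0.002, 0.003],
    [0.23, -0.002, 0.004],
    [0.26, -0.002, 0.004],
    [0.28, -0.002, 0.004],
    [0.29, -0.002, 0.004],
    [0.297, -0.002, 0.004],
    [0.301, -0.002, 0.004],
    [0.301, -0.002, 0.004],
    [0.301, -0.002, 0.004]
  ],
  "rotation": [
    [0, -0.0007, 0],
    [0, -0.0007, 0],
    [0, -0.0007, 0],
    [0, -0.0007, 0],
    [0, -0.0007, 0],
    [0, -0.0007, 0],
    [0, -0.0007, 0],
    [0, -0.0007, 0],
    [0, -0.0007, 0],
    [0, -0.0007, 0],
    [0, -0.0007, 0]
  ]
}}

```text
clock: 9.22
tool_pos: [0.6477, 0.1997, 0.0155]
tcp_rot: [0.707, 0.013, 0.707, -0.012]
wrist_force: [0.3, -0.2, -0.4]
opening: 0.057
```

Run:
```python
from h import *
from station import arm
cmd()
im=arm.get_image("side");cv2.imwrite("pics/d9.png",cv2.resize(im["pixels"][240:440,80:340,::-1],None,fx=3,fy=3))
```

```text
9.22 [0.6477 0.1997 0.0155] opening 0.057 F [ 0.3 -0.2 -0.4]
```

View pics/d9.png

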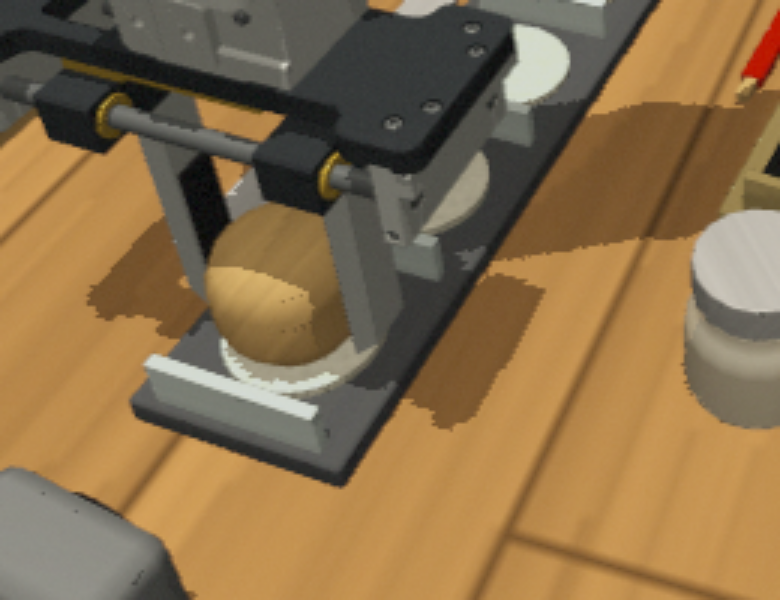

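>>> {"api": "arm_command", "payload": {
  "dp": [
    [0.002, 0, 0],
    [0.002, 0, 0],
    [0.002, 0, 0],
    [0.002, 0, 0],
    [0.002, 0, 0],
    [0.002, 0, 0]
  ],
  "rotation": [
    [0, 0, 0],
    [0, 0, 0],
    [0, 0, 0],
    [0, 0, 0],
    [0, 0, 0],
    [0, 0, 0]
  ],
  "fingers": 94
}}

```text
clock: 10.02
tool_pos: [0.6477, 0.1997, 0.0145]
tcp_rot: [0.707, 0.013, 0.707, -0.012]
wrist_force: [-1.2, -0.2, -0.3]
opening: 0.094
```

>>> {"api": "arm_command", "payload": {
  "dp": [
    [-0.03, 0, 0],
    [-0.08, 0, 0],
    [-0.16, 0, 0],
    [-0.26, 0, 0],
    [-0.33, 0, 0],
    [-0.36, 0, 0],
    [-0.36, 0, 0]
  ],
  "rotation": [
    [0, 0, 0],
    [0, 0, 0],
    [0, 0, 0],
    [0, 0, 0],
    [0, 0, 0],
    [0, 0, 0],
    [0, 0, 0]
  ]
}}

```text
clock: 10.9
tool_pos: [0.6479, 0.1997, 0.1954]
tcp_rot: [0.708, 0.013, 0.706, -0.012]
wrist_force: [0.2, -0.1, 0.1]
opening: 0.0942
```

Run:
```python
from h import *
from station import arm
b=place(0,-.040)
cmd((*b,.195,-.08),(*b,.07,-.08))
im=arm.get_image("side");cv2.imwrite("pics/d10.png",cv2.resize(im["pixels"][200:440,80:400,::-1],None,fx=2.4,fy=2.4))
```

```text
10.9 [0.6479 0.1997 0.1954] opening 0.0942 F [ 0.2 -0.1  0.1]
[ 0.4531 -0.1204  0.195 ] dp [-0.0009, -0.6537, -0.3665] rot [0.007, 0.0003, -0.0002]
[ 0.4531 -0.1204  0.07  ] dp [0.2491, -0.654, -0.3671] rot [0.007, 0.0003, -0.0002]
```

View pics/d10.png

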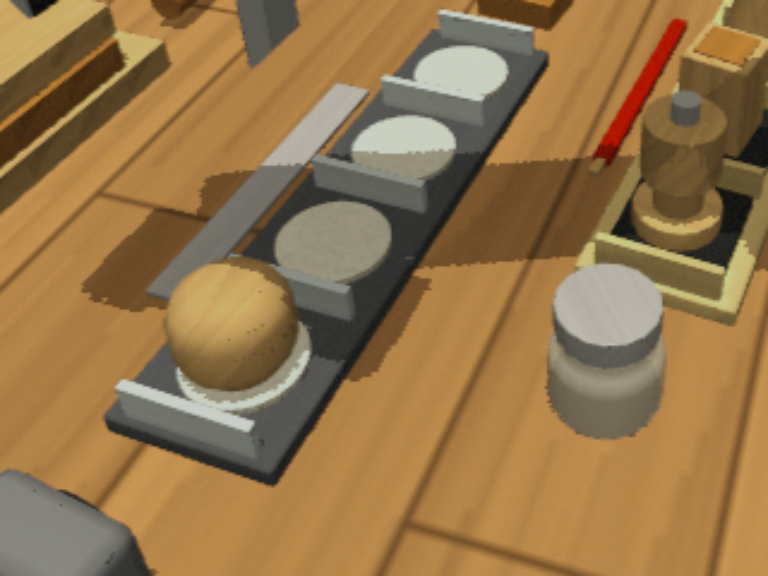

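>>> {"api": "arm_command", "payload": {
  "dp": [
    [0, -0.05, -0.028],
    [0, -0.14, -0.078],
    [0, -0.24, -0.134],
    [0, -0.34, -0.19],
    [0, -0.44, -0.246],
    [0, -0.53, -0.297],
    [0, -0.61, -0.342],
    [0, -0.654, -0.367],
    [0, -0.654, -0.367],
    [0, -0.654, -0.367]
  ],
  "rotation": [
    [0, 0, 0],
    [0, 0, 0],
    [0.003, 0, 0],
    [0.003, 0, 0],
    [0.007, 0, 0],
    [0.007, 0, 0],
    [0.007, 0, 0],
    [0.007, 0, 0],
    [0.007, 0, 0],
    [0.007, 0, 0]
  ]
}}

```text
clock: 12.2
tool_pos: [0.4522, -0.1196, 0.193]
tcp_rot: [0.706, 0.028, 0.707, -0.027]
wrist_force: [-0.5, 0.1, -0.6]
opening: 0.0939
```

Run:
```python
from h import *
from station import arm
b=place(0,-.040)
cmd((*b,.074,-.08))
im=arm.get_image("wrist");cv2.imwrite("pics/w10.png",im["pixels"][:,:,::-1])
pickle.dump(im,open("w10.pkl","wb"))
```

```text
12.2 [ 0.4522 -0.1196  0.193 ] opening 0.0939 F [-0.5  0.1 -0.6]
[ 0.4531 -0.1204  0.074 ] dp [0.238, -0.0018, 0.0023] rot [0.0002, -0.0003, -0.0002]
```

View pics/w10.png

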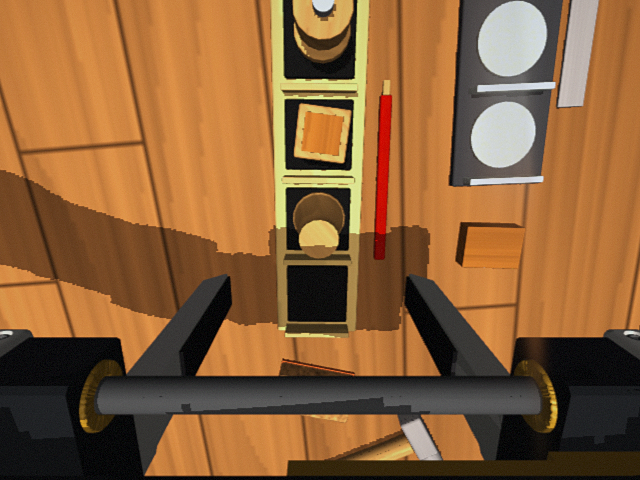

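Run:
```python
from h import *
im=pickle.load(open("w10.pkl","rb"))
for n,uv,z,y in(("tap",(319,239),.105,-.042),("sq",(323.5,133.5),.082,.042),("stud",(323,5),.104,.126)): print(n,ray(im,uv,z),place(0,y))
q=[ray(im,uv,.082)[:2] for uv in((301,102),(353,109),(347,166),(295,160))]
for i in range(4):
    d=q[(i+1)%4]-q[i];print(np.linalg.norm(d),np.arctan2(d[1],d[0])%(np.pi/2))
print(np.mean(q,0))
cv2.imwrite("pics/w10c.png",cv2.resize(im["pixels"][80:260,260:380,::-1],None,fx=4,fy=4,interpolation=cv2.INTER_CUBIC))
```

```text
tap [ 0.45309541 -0.11874974  0.105     ] [ 0.45293436 -0.12237624]
sq [ 0.46294399 -0.03827364  0.082     ] [ 0.46007824 -0.03868058]
stud [0.46839477 0.04476177 0.104     ] [0.46722211 0.04501509]
0.04103326704704648 1.3671412474469453
0.04409423749922698 1.408317599317576
0.042692349867608795 1.3804656952055523
0.04462598345489056 1.3707228850291142
[ 0.46326332 -0.03934348]
```

View pics/w10c.png

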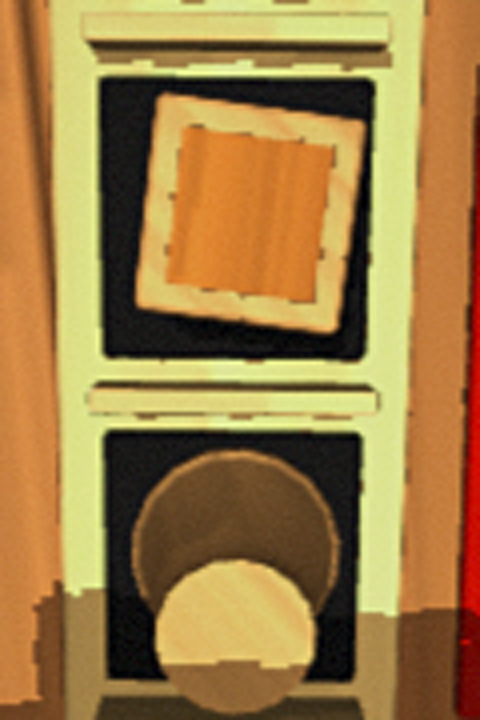

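The square foot is yawed about -0.19 rad, so I'll match that when I grasp it. The tapered foot is at (0.453, -0.119). Going down on it now.

>>> {"api": "arm_command", "payload": {
  "dp": [
    [0.03, 0, 0.002],
    [0.08, 0, 0.002],
    [0.13, 0, 0.002],
    [0.17, 0, 0.002],
    [0.2, 0, 0.002],
    [0.225, 0, 0.002],
    [0.238, 0, 0.002],
    [0.238, 0, 0.002],
    [0.238, 0, 0.002]
  ],
  "rotation": [
    [0, 0, 0],
    [0, 0, 0],
    [0, 0, 0],
    [0, 0, 0],
    [0, 0, 0],
    [0, 0, 0],
    [0, 0, 0],
    [0, 0, 0],
    [0, 0, 0]
  ]
}}

```text
clock: 13.38
tool_pos: [0.4537, -0.1193, 0.0745]
tcp_rot: [0.706, 0.028, 0.707, -0.027]
wrist_force: [-0.5, -0.1, 0.4]
opening: 0.094
```

>>> {"api": "arm_command", "payload": {
  "dp": [
    [0, 0, 0],
    [0, 0, 0],
    [0, 0, 0],
    [0, 0, 0],
    [0, 0, 0],
    [0, 0, 0],
    [0, 0, 0],
    [0, 0, 0],
    [0, 0, 0]
  ],
  "rotation": [
    [0, 0, 0],
    [0, 0, 0],
    [0, 0, 0],
    [0, 0, 0],
    [0, 0, 0],
    [0, 0, 0],
    [0, 0, 0],
    [0, 0, 0],
    [0, 0, 0]
  ],
  "fingers": 20,
  "newtons": 20
}}

```text
clock: 14.5
tool_pos: [0.4536, -0.1193, 0.0745]
tcp_rot: [0.706, 0.028, 0.707, -0.027]
wrist_force: [-0.4, -0.0, -0.9]
opening: 0.0317
```

Run:
```python
from h import *
from station import arm
cmd()
im=arm.get_image("scene");cv2.imwrite("pics/s11.png",cv2.resize(im["pixels"][150:330,150:390,::-1],None,fx=3,fy=3))
```

```text
14.5 [ 0.4536 -0.1193  0.0745] opening 0.0317 F [-0.4 -0.  -0.9]
```

View pics/s11.png

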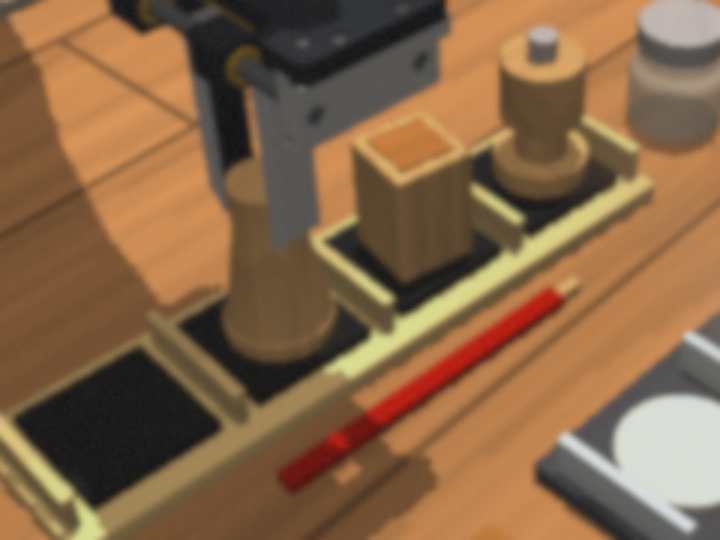

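>>> {"api": "arm_command", "payload": {
  "dp": [
    [-0.03, 0, 0],
    [-0.07, 0, 0],
    [-0.13, 0, 0],
    [-0.2, 0, 0],
    [-0.26, 0, 0],
    [-0.28, 0, 0],
    [-0.28, 0, 0]
  ],
  "rotation": [
    [0, 0, 0],
    [0, 0, 0],
    [0, 0, 0],
    [0, 0, 0],
    [0, 0, 0],
    [0, 0, 0],
    [0, 0, 0]
  ]
}}

```text
clock: 15.42
tool_pos: [0.4537, -0.1194, 0.2144]
tcp_rot: [0.707, 0.028, 0.707, -0.027]
wrist_force: [0.5, -0.8, -1.1]
opening: 0.0317
```

Run:
```python
from h import *
from station import arm
b=place(1,.042)
cmd((*b,.215,-.037))
im=arm.get_image("scene");cv2.imwrite("pics/s12.png",im["pixels"][:,:,::-1])
```

```text
15.43 [ 0.4537 -0.1194  0.2144] opening 0.0317 F [ 0.5 -0.8 -1.1]
[0.6444 0.1158 0.215 ] dp [-0.0006, 0.4984, 0.3437] rot [-0.0064, -0.0, -0.0002]
```

View pics/s12.png

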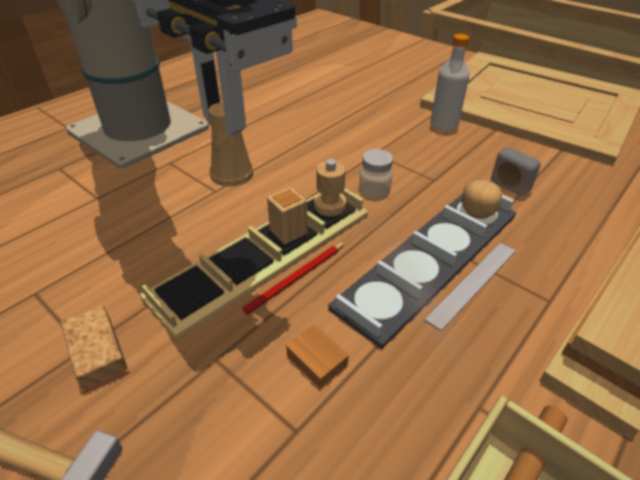

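>>> {"api": "arm_command", "payload": {
  "dp": [
    [0, 0.03, 0.02],
    [0, 0.09, 0.06],
    [0, 0.17, 0.115],
    [0, 0.25, 0.17],
    [0, 0.33, 0.225],
    [0, 0.41, 0.28],
    [0, 0.465, 0.32],
    [0, 0.498, 0.344],
    [0, 0.498, 0.344],
    [0, 0.498, 0.344],
    [0, 0.498, 0.344]
  ],
  "rotation": [
    [0, 0, 0],
    [0, 0, 0],
    [-0.003, 0, 0],
    [-0.003, 0, 0],
    [-0.0064, 0, 0],
    [-0.0064, 0, 0],
    [-0.0064, 0, 0],
    [-0.0064, 0, 0],
    [-0.0064, 0, 0],
    [-0.0064, 0, 0],
    [-0.0064, 0, 0]
  ]
}}

```text
clock: 16.85
tool_pos: [0.6434, 0.1146, 0.2136]
tcp_rot: [0.706, 0.014, 0.708, -0.013]
wrist_force: [0.1, 0.1, -0.4]
opening: 0.0315
```

Run:
```python
from h import *
b=place(1,.042)
cmd((*b,.0712,-.037))
```

```text
16.85 [0.6434 0.1146 0.2136] opening 0.0315 F [ 0.1  0.1 -0.4]
[0.6444 0.1158 0.0712] dp [0.2849, 0.0023, 0.0026] rot [-0.0003, -0.0004, -0.0001]
```

>>> {"api": "arm_command", "payload": {
  "dp": [
    [0.03, 0.002, 0.003],
    [0.09, 0.002, 0.003],
    [0.15, 0.002, 0.003],
    [0.21, 0.002, 0.003],
    [0.245, 0.002, 0.003],
    [0.265, 0.002, 0.003],
    [0.275, 0.002, 0.003],
    [0.281, 0.002, 0.003],
    [0.285, 0.002, 0.003],
    [0.285, 0.002, 0.003],
    [0.286, 0.002, 0.003]
  ],
  "rotation": [
    [0, -0.0004, 0],
    [0, -0.0004, 0],
    [0, -0.0004, 0],
    [0, -0.0004, 0],
    [0, -0.0004, 0],
    [0, -0.0004, 0],
    [0, -0.0004, 0],
    [0, -0.0004, 0],
    [0, -0.0004, 0],
    [0, -0.0004, 0],
    [0, -0.0004, 0]
  ]
}}

```text
clock: 18.23
tool_pos: [0.6449, 0.1157, 0.071]
tcp_rot: [0.707, 0.014, 0.707, -0.013]
wrist_force: [0.0, -0.1, -0.8]
opening: 0.0317
```

Run:
```python
from h import *
from station import arm
cmd()
im=arm.get_image("scene");cv2.imwrite("pics/s13.png",cv2.resize(im["pixels"][130:350,320:560,::-1],None,fx=2.7,fy=2.7))
```

```text
18.23 [0.6449 0.1157 0.071 ] opening 0.0317 F [ 0.  -0.1 -0.8]
```

View pics/s13.png

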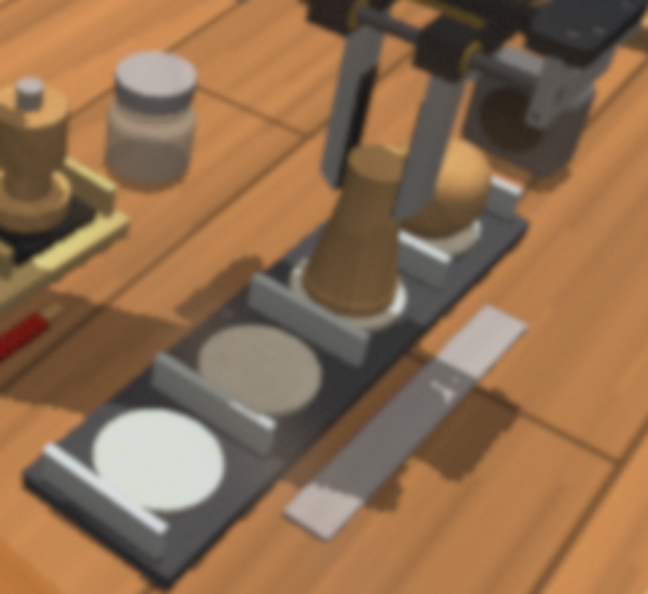

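Centred on its pad. Releasing.

>>> {"api": "arm_command", "payload": {
  "dp": [
    [0.002, 0, 0],
    [0.002, 0, 0],
    [0.002, 0, 0],
    [0.002, 0, 0],
    [0.002, 0, 0],
    [0.002, 0, 0],
    [0.002, 0, 0],
    [0.002, 0, 0]
  ],
  "rotation": [
    [0, 0, 0],
    [0, 0, 0],
    [0, 0, 0],
    [0, 0, 0],
    [0, 0, 0],
    [0, 0, 0],
    [0, 0, 0],
    [0, 0, 0]
  ],
  "fingers": 94
}}

```text
clock: 19.27
tool_pos: [0.6447, 0.1157, 0.0698]
tcp_rot: [0.707, 0.014, 0.707, -0.013]
wrist_force: [0.7, 1.2, -0.2]
opening: 0.0941
```

>>> {"api": "arm_command", "payload": {
  "dp": [
    [-0.03, 0, 0],
    [-0.08, 0, 0],
    [-0.16, 0, 0],
    [-0.22, 0, 0],
    [-0.24, 0, 0],
    [-0.24, 0, 0]
  ],
  "rotation": [
    [0, 0, 0],
    [0, 0, 0],
    [0, 0, 0],
    [0, 0, 0],
    [0, 0, 0],
    [0, 0, 0]
  ]
}}

```text
clock: 20.02
tool_pos: [0.6449, 0.1156, 0.1905]
tcp_rot: [0.708, 0.014, 0.706, -0.013]
wrist_force: [0.0, 0.3, -0.3]
opening: 0.0941
```

Run:
```python
from h import *
from station import arm
cmd((.463,-.0385,.19,-.19))
im=arm.get_image("scene");cv2.imwrite("pics/s14.png",cv2.resize(im["pixels"][130:350,320:560,::-1],None,fx=2.7,fy=2.7))
```

```text
20.02 [0.6449 0.1156 0.1905] opening 0.0941 F [ 0.   0.3 -0.3]
[ 0.463  -0.0385  0.19  ] dp [0.0, -0.3221, -0.3515] rot [0.0241, 0.0002, -0.0002]
```

View pics/s14.png

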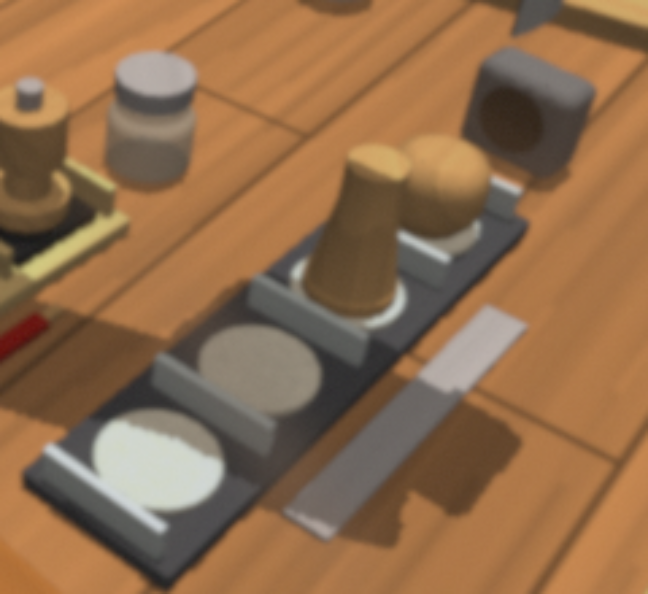

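>>> {"api": "arm_command", "payload": {
  "dp": [
    [0, -0.03, -0.033],
    [0, -0.08, -0.087],
    [0, -0.14, -0.153],
    [0, -0.2, -0.218],
    [0, -0.26, -0.284],
    [0, -0.3, -0.328],
    [0, -0.322, -0.352],
    [0, -0.322, -0.352],
    [0, -0.322, -0.352],
    [0, -0.322, -0.352]
  ],
  "rotation": [
    [0.003, 0, 0],
    [0.006, 0, 0],
    [0.01, 0, 0],
    [0.014, 0, 0],
    [0.018, 0, 0],
    [0.022, 0, 0],
    [0.024, 0, 0],
    [0.024, 0, 0],
    [0.024, 0, 0],
    [0.024, 0, 0]
  ]
}}

```text
clock: 21.32
tool_pos: [0.4629, -0.0378, 0.1891]
tcp_rot: [0.704, 0.067, 0.704, -0.066]
wrist_force: [0.4, 0.7, 0.2]
opening: 0.0942
```

Run:
```python
from h import *
cmd((.463,-.0385,.032,-.19))
```

```text
21.32 [ 0.4629 -0.0378  0.1891] opening 0.0942 F [0.4 0.7 0.2]
[ 0.463  -0.0385  0.032 ] dp [0.3143, -0.0017, 0.0005] rot [0.0003, -0.0, -0.0001]
```

>>> {"api": "arm_command", "payload": {
  "dp": [
    [0.03, -0.002, 0],
    [0.09, -0.002, 0],
    [0.15, -0.002, 0],
    [0.21, -0.002, 0],
    [0.25, -0.002, 0],
    [0.28, -0.002, 0],
    [0.3, -0.002, 0],
    [0.31, -0.002, 0],
    [0.314, -0.002, 0],
    [0.314, -0.002, 0]
  ],
  "rotation": [
    [0, 0, 0],
    [0, 0, 0],
    [0, 0, 0],
    [0, 0, 0],
    [0, 0, 0],
    [0, 0, 0],
    [0, 0, 0],
    [0, 0, 0],
    [0, 0, 0],
    [0, 0, 0]
  ]
}}

```text
clock: 22.58
tool_pos: [0.463, -0.0386, 0.0324]
tcp_rot: [0.704, 0.067, 0.704, -0.066]
wrist_force: [0.5, 0.8, -0.1]
opening: 0.094
```

>>> {"api": "arm_command", "payload": {
  "dp": [
    [0, 0, 0],
    [0, 0, 0],
    [0, 0, 0],
    [0, 0, 0],
    [0, 0, 0],
    [0, 0, 0],
    [0, 0, 0],
    [0, 0, 0]
  ],
  "rotation": [
    [0, 0, 0],
    [0, 0, 0],
    [0, 0, 0],
    [0, 0, 0],
    [0, 0, 0],
    [0, 0, 0],
    [0, 0, 0],
    [0, 0, 0]
  ],
  "fingers": 20,
  "newtons": 20
}}

```text
clock: 23.58
tool_pos: [0.4627, -0.0385, 0.0324]
tcp_rot: [0.704, 0.067, 0.704, -0.066]
wrist_force: [-1.1, -0.9, 1.2]
opening: 0.0421
```

Opening is 42 mm, matching the block. Lifting by 0.15 m.

>>> {"api": "arm_command", "payload": {
  "dp": [
    [-0.03, 0, 0],
    [-0.07, 0, 0],
    [-0.14, 0, 0],
    [-0.22, 0, 0],
    [-0.28, 0, 0],
    [-0.3, 0, 0],
    [-0.3, 0, 0]
  ],
  "rotation": [
    [0, 0, 0],
    [0, 0, 0],
    [0, 0, 0],
    [0, 0, 0],
    [0, 0, 0],
    [0, 0, 0],
    [0, 0, 0]
  ]
}}

```text
clock: 24.45
tool_pos: [0.4627, -0.0386, 0.1822]
tcp_rot: [0.704, 0.067, 0.704, -0.066]
wrist_force: [-0.4, 0.4, -0.9]
opening: 0.0421
```

Run:
```python
from h import *
from station import arm
b=place(1,-.042)
cmd((*b,.182,-.037))
im=arm.get_image("scene");cv2.imwrite("pics/s15.png",im["pixels"][:,:,::-1])
```

```text
24.45 [ 0.4627 -0.0386  0.1822] opening 0.0421 F [-0.4  0.4 -0.9]
[0.6412 0.0318 0.182 ] dp [0.0007, 0.205, 0.3245] rot [-0.024, 0.0001, -0.0002]
```

View pics/s15.png

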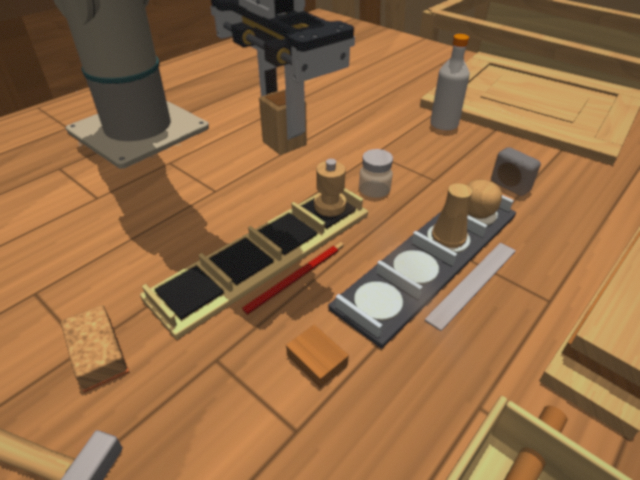

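>>> {"api": "arm_command", "payload": {
  "dp": [
    [0, 0.015, 0.024],
    [0, 0.045, 0.071],
    [0, 0.085, 0.135],
    [0, 0.125, 0.198],
    [0, 0.16, 0.253],
    [0, 0.185, 0.293],
    [0, 0.2, 0.317],
    [0, 0.205, 0.325],
    [0, 0.205, 0.325],
    [0, 0.205, 0.325]
  ],
  "rotation": [
    [-0.002, 0, 0],
    [-0.005, 0, 0],
    [-0.01, 0, 0],
    [-0.014, 0, 0],
    [-0.018, 0, 0],
    [-0.022, 0, 0],
    [-0.024, 0, 0],
    [-0.024, 0, 0],
    [-0.024, 0, 0],
    [-0.024, 0, 0]
  ]
}}

```text
clock: 25.75
tool_pos: [0.6403, 0.0315, 0.1811]
tcp_rot: [0.706, 0.013, 0.708, -0.013]
wrist_force: [0.5, -0.1, -1.1]
opening: 0.0421
```

Run:
```python
from h import *
b=place(1,-.042)
cmd((*b,.029,-.037))
```

```text
25.75 [0.6403 0.0315 0.1811] opening 0.0421 F [ 0.5 -0.1 -1.1]
[0.6412 0.0318 0.029 ] dp [0.3041, 0.0006, 0.0025] rot [-0.0, -0.0004, -0.0001]
```

>>> {"api": "arm_command", "payload": {
  "dp": [
    [0.03, 0, 0.002],
    [0.09, 0, 0.002],
    [0.15, 0, 0.002],
    [0.21, 0, 0.002],
    [0.25, 0, 0.002],
    [0.275, 0, 0.002],
    [0.29, 0, 0.002],
    [0.298, 0, 0.002],
    [0.303, 0, 0.002],
    [0.304, 0, 0.002],
    [0.304, 0, 0.002]
  ],
  "rotation": [
    [0, -0.0004, 0],
    [0, -0.0004, 0],
    [0, -0.0004, 0],
    [0, -0.0004, 0],
    [0, -0.0004, 0],
    [0, -0.0004, 0],
    [0, -0.0004, 0],
    [0, -0.0004, 0],
    [0, -0.0004, 0],
    [0, -0.0004, 0],
    [0, -0.0004, 0]
  ]
}}

```text
clock: 27.12
tool_pos: [0.6413, 0.0316, 0.0295]
tcp_rot: [0.707, 0.013, 0.707, -0.013]
wrist_force: [0.3, -0.5, -1.0]
opening: 0.0422
```

Run:
```python
from h import *
from station import arm
cmd()
im=arm.get_image("scene");cv2.imwrite("pics/s16.png",cv2.resize(im["pixels"][130:350,320:560,::-1],None,fx=2.7,fy=2.7))
```

```text
27.12 [0.6413 0.0316 0.0295] opening 0.0422 F [ 0.3 -0.5 -1. ]
```

View pics/s16.png

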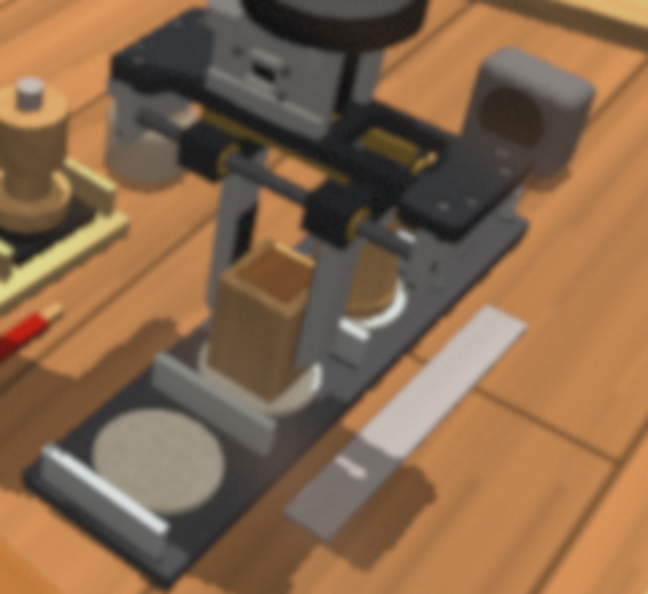

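>>> {"api": "arm_command", "payload": {
  "dp": [
    [0.002, 0, 0],
    [0.002, 0, 0],
    [0.002, 0, 0],
    [0.002, 0, 0],
    [0.002, 0, 0],
    [0.002, 0, 0],
    [0.002, 0, 0],
    [0.002, 0, 0]
  ],
  "rotation": [
    [0, 0, 0],
    [0, 0, 0],
    [0, 0, 0],
    [0, 0, 0],
    [0, 0, 0],
    [0, 0, 0],
    [0, 0, 0],
    [0, 0, 0]
  ],
  "fingers": 94
}}

```text
clock: 28.18
tool_pos: [0.6413, 0.0316, 0.0285]
tcp_rot: [0.707, 0.013, 0.707, -0.013]
wrist_force: [-0.4, 0.3, -0.8]
opening: 0.094
```

>>> {"api": "arm_command", "payload": {
  "dp": [
    [-0.03, 0, 0],
    [-0.08, 0, 0],
    [-0.16, 0, 0],
    [-0.25, 0, 0],
    [-0.31, 0, 0],
    [-0.33, 0, 0],
    [-0.33, 0, 0]
  ],
  "rotation": [
    [0, 0, 0],
    [0, 0, 0],
    [0, 0, 0],
    [0, 0, 0],
    [0, 0, 0],
    [0, 0, 0],
    [0, 0, 0]
  ]
}}

```text
clock: 29.05
tool_pos: [0.6412, 0.0315, 0.1939]
tcp_rot: [0.708, 0.013, 0.706, -0.013]
wrist_force: [-0.2, 0.8, -0.9]
opening: 0.0941
```

Run:
```python
from h import *
from station import arm
cmd((.468,.045,.19,-.08))
im=arm.get_image("side");cv2.imwrite("pics/d17.png",cv2.resize(im["pixels"][180:400,100:420,::-1],None,fx=2.4,fy=2.4))
im=arm.get_image("wrist");cv2.imwrite("pics/w17.png",im["pixels"][:,:,::-1]);pickle.dump(im,open("w17.pkl","wb"))
```

```text
29.05 [0.6412 0.0315 0.1939] opening 0.0941 F [-0.2  0.8 -0.9]
[0.468 0.045 0.19 ] dp [0.0072, 0.0142, -0.3471] rot [0.0068, 0.0003, -0.0002]
```

View pics/d17.png

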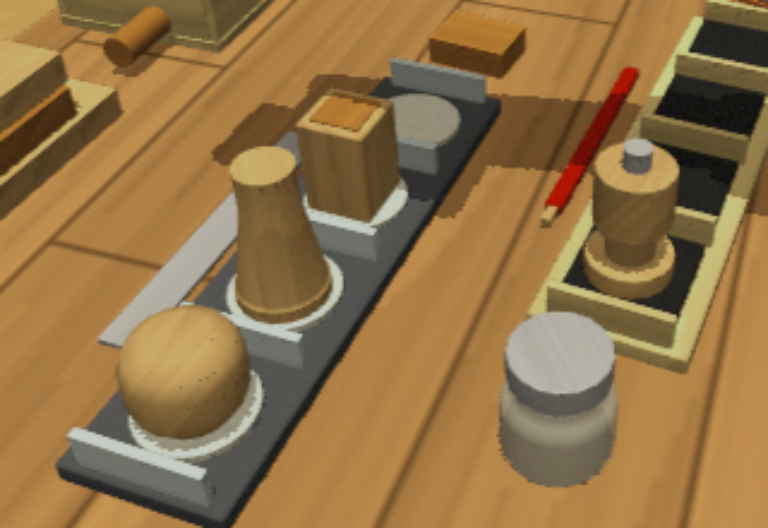

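View pics/w17.png

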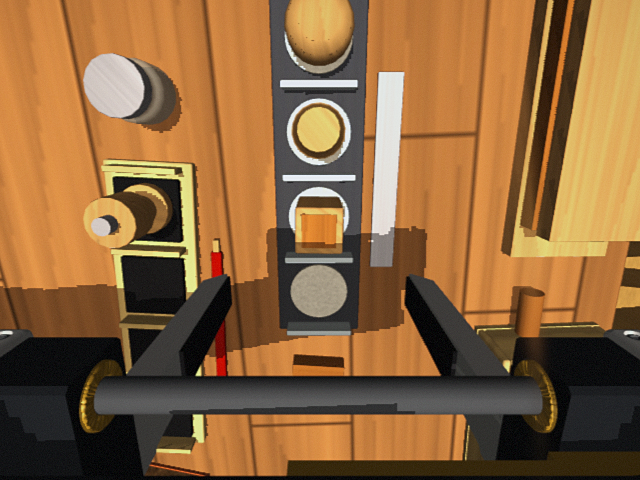

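Run:
```python
from h import *
im=pickle.load(open("w17.pkl","rb"))
print("stud",ray(im,(102,226),.104),"base",ray(im,(147,209),.034),place(0,.126))
print("sq",ray(im,(319.5,230),.078),place(1,-.042),"tap",ray(im,(319,130),.101),place(1,.042))
```

```text
stud [0.4701967  0.04898041 0.104     ] base [0.4738396  0.04875477 0.034     ] [0.46722211 0.04501509]
sq [0.64204749 0.03271851 0.078     ] [0.64124635 0.03182875] tap [0.64446286 0.11549754 0.101     ] [0.64435365 0.11577125]
```

>>> {"api": "arm_command", "payload": {
  "dp": [
    [0, 0.001, -0.025],
    [0, 0.003, -0.075],
    [0, 0.006, -0.145],
    [0, 0.009, -0.215],
    [0, 0.012, -0.275],
    [0, 0.014, -0.32],
    [0, 0.014, -0.347],
    [0, 0.014, -0.347],
    [0, 0.014, -0.347],
    [0, 0.014, -0.347]
  ],
  "rotation": [
    [0, 0, 0],
    [0.002, 0, 0],
    [0.004, 0, 0],
    [0.007, 0, 0],
    [0.007, 0, 0],
    [0.007, 0, 0],
    [0.007, 0, 0],
    [0.007, 0, 0],
    [0.007, 0, 0],
    [0.007, 0, 0]
  ]
}}

```text
clock: 30.4
tool_pos: [0.4678, 0.0448, 0.1923]
tcp_rot: [0.706, 0.029, 0.707, -0.029]
wrist_force: [-0.6, 0.1, -0.3]
opening: 0.0938
```

Run:
```python
from h import *
from station import arm
cmd((.468,.0455,.049,-.08))
im=arm.get_image("wrist");cv2.imwrite("pics/w18.png",im["pixels"][:,:,::-1])
for n,uv,z in(("stud",(316,240),.104),): print(n,ray(im,uv,z))
```

```text
30.4 [0.4678 0.0448 0.1923] opening 0.0938 F [-0.6  0.1 -0.3]
[0.468  0.0455 0.049 ] dp [0.2865, 0.0013, 0.0005] rot [-0.0002, -0.0002, -0.0001]
stud [0.46637081 0.0448052  0.104     ]
```

View pics/w18.png

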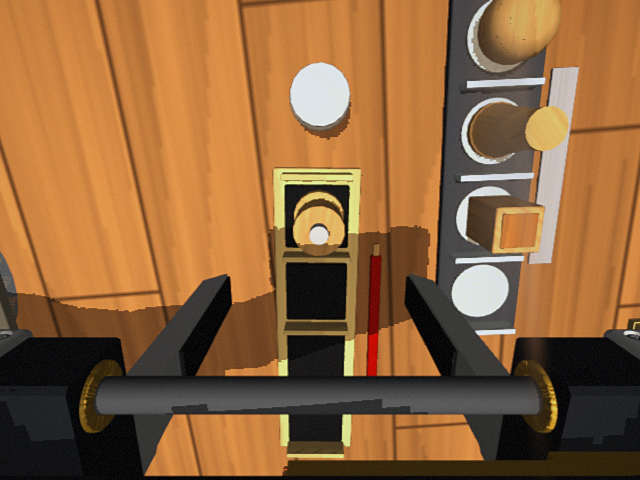

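>>> {"api": "arm_command", "payload": {
  "dp": [
    [0.03, 0.006, 0.001],
    [0.08, 0.006, 0.001],
    [0.14, 0.006, 0.001],
    [0.19, 0.006, 0.001],
    [0.23, 0.006, 0.001],
    [0.26, 0.006, 0.001],
    [0.277, 0.006, 0.001],
    [0.286, 0.006, 0.001],
    [0.286, 0.006, 0.001],
    [0.286, 0.006, 0.001]
  ],
  "rotation": [
    [0, 0, 0],
    [0, 0, 0],
    [0, 0, 0],
    [0, 0, 0],
    [0, 0, 0],
    [0, 0, 0],
    [0, 0, 0],
    [0, 0, 0],
    [0, 0, 0],
    [0, 0, 0]
  ]
}}

```text
clock: 31.7
tool_pos: [0.4687, 0.0478, 0.0497]
tcp_rot: [0.706, 0.029, 0.707, -0.029]
wrist_force: [0.2, -0.5, 1.1]
opening: 0.0942
```

>>> {"api": "arm_command", "payload": {
  "dp": [
    [0, 0, 0],
    [0, 0, 0],
    [0, 0, 0],
    [0, 0, 0],
    [0, 0, 0],
    [0, 0, 0],
    [0, 0, 0],
    [0, 0, 0]
  ],
  "rotation": [
    [0, 0, 0],
    [0, 0, 0],
    [0, 0, 0],
    [0, 0, 0],
    [0, 0, 0],
    [0, 0, 0],
    [0, 0, 0],
    [0, 0, 0]
  ],
  "fingers": 20,
  "newtons": 20
}}

```text
clock: 32.7
tool_pos: [0.4687, 0.0479, 0.0497]
tcp_rot: [0.706, 0.029, 0.707, -0.029]
wrist_force: [0.9, -0.6, -0.0]
opening: 0.0438
```

Opening is 44 mm, so the fingers are on the drum. Lifting.

>>> {"api": "arm_command", "payload": {
  "dp": [
    [-0.03, 0, 0],
    [-0.07, 0, 0],
    [-0.14, 0, 0],
    [-0.22, 0, 0],
    [-0.28, 0, 0],
    [-0.3, 0, 0],
    [-0.3, 0, 0]
  ],
  "rotation": [
    [0, 0, 0],
    [0, 0, 0],
    [0, 0, 0],
    [0, 0, 0],
    [0, 0, 0],
    [0, 0, 0],
    [0, 0, 0]
  ]
}}

```text
clock: 33.58
tool_pos: [0.4686, 0.0478, 0.1995]
tcp_rot: [0.707, 0.029, 0.707, -0.029]
wrist_force: [0.7, 1.7, -0.6]
opening: 0.0436
```

Run:
```python
from h import *
from station import arm
b=place(1,-.126)
cmd((*b,.2,-.037))
im=arm.get_image("scene");cv2.imwrite("pics/s19.png",im["pixels"][:,:,::-1])
```

```text
33.58 [0.4686 0.0478 0.1995] opening 0.0436 F [ 0.7  1.7 -0.6]
[ 0.6381 -0.0521  0.2   ] dp [-0.0011, -0.1715, 0.3542] rot [-0.0071, -0.0, -0.0001]
```

View pics/s19.png

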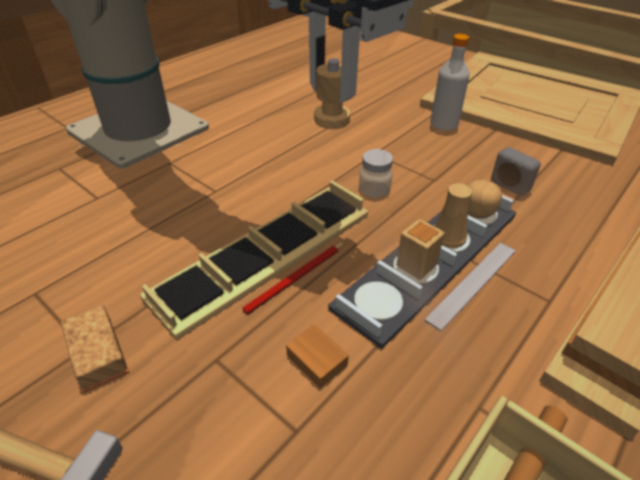

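>>> {"api": "arm_command", "payload": {
  "dp": [
    [0, -0.012, 0.025],
    [0, -0.036, 0.075],
    [0, -0.07, 0.145],
    [0, -0.105, 0.217],
    [0, -0.135, 0.279],
    [0, -0.157, 0.324],
    [0, -0.168, 0.347],
    [0, -0.171, 0.354],
    [0, -0.171, 0.354],
    [0, -0.171, 0.354]
  ],
  "rotation": [
    [0, 0, 0],
    [-0.002, 0, 0],
    [-0.004, 0, 0],
    [-0.006, 0, 0],
    [-0.007, 0, 0],
    [-0.007, 0, 0],
    [-0.007, 0, 0],
    [-0.007, 0, 0],
    [-0.007, 0, 0],
    [-0.007, 0, 0]
  ]
}}

```text
clock: 34.88
tool_pos: [0.6369, -0.0512, 0.1986]
tcp_rot: [0.706, 0.013, 0.708, -0.013]
wrist_force: [-0.5, 1.1, 0.3]
opening: 0.0436
```

Run:
```python
from h import *
b=place(1,-.126)
cmd((*b,.0465,-.037))
```

```text
34.88 [ 0.6369 -0.0512  0.1986] opening 0.0436 F [-0.5  1.1  0.3]
[ 0.6381 -0.0521  0.0465] dp [0.3042, -0.002, 0.0032] rot [0.0001, -0.0003, -0.0001]
```

>>> {"api": "arm_command", "payload": {
  "dp": [
    [0.03, -0.002, 0.003],
    [0.09, -0.002, 0.003],
    [0.15, -0.002, 0.003],
    [0.21, -0.002, 0.003],
    [0.25, -0.002, 0.003],
    [0.275, -0.002, 0.003],
    [0.29, -0.002, 0.003],
    [0.298, -0.002, 0.003],
    [0.303, -0.002, 0.003],
    [0.304, -0.002, 0.003],
    [0.304, -0.002, 0.003]
  ],
  "rotation": [
    [0, -0.0003, 0],
    [0, -0.0003, 0],
    [0, -0.0003, 0],
    [0, -0.0003, 0],
    [0, -0.0003, 0],
    [0, -0.0003, 0],
    [0, -0.0003, 0],
    [0, -0.0003, 0],
    [0, -0.0003, 0],
    [0, -0.0003, 0],
    [0, -0.0003, 0]
  ]
}}

```text
clock: 36.25
tool_pos: [0.6383, -0.0521, 0.047]
tcp_rot: [0.707, 0.013, 0.707, -0.013]
wrist_force: [-0.8, -0.3, -0.9]
opening: 0.0437
```

Run:
```python
from h import *
from station import arm
cmd()
im=arm.get_image("scene");cv2.imwrite("pics/s20.png",cv2.resize(im["pixels"][130:350,320:560,::-1],None,fx=2.7,fy=2.7))
```

```text
36.25 [ 0.6383 -0.0521  0.047 ] opening 0.0437 F [-0.8 -0.3 -0.9]
```

View pics/s20.png

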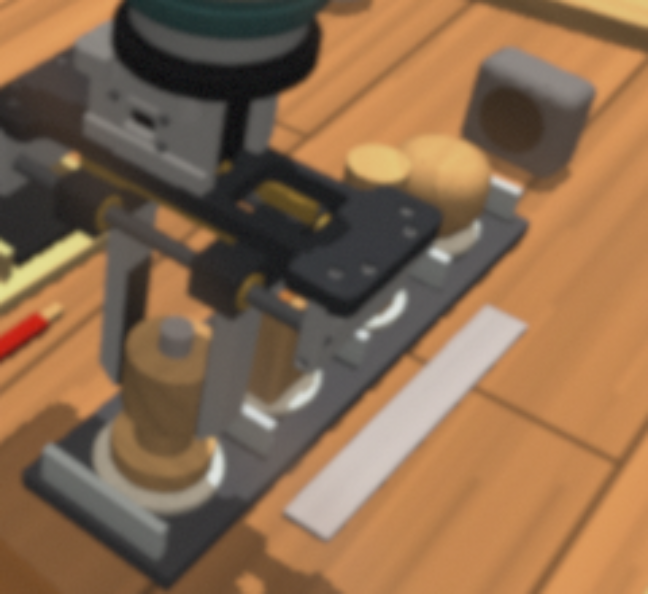

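>>> {"api": "arm_command", "payload": {
  "dp": [
    [0.002, 0, 0],
    [0.002, 0, 0],
    [0.002, 0, 0]
  ],
  "rotation": [
    [0, 0, 0],
    [0, 0, 0],
    [0, 0, 0]
  ]
}}

```text
clock: 36.67
tool_pos: [0.6383, -0.0521, 0.046]
tcp_rot: [0.707, 0.013, 0.707, -0.013]
wrist_force: [0.1, -0.8, -0.4]
opening: 0.0433
```

>>> {"api": "arm_command", "payload": {
  "dp": [
    [0, 0, 0],
    [0, 0, 0],
    [0, 0, 0],
    [0, 0, 0],
    [0, 0, 0],
    [0, 0, 0],
    [0, 0, 0]
  ],
  "rotation": [
    [0, 0, 0],
    [0, 0, 0],
    [0, 0, 0],
    [0, 0, 0],
    [0, 0, 0],
    [0, 0, 0],
    [0, 0, 0]
  ],
  "fingers": 94
}}

```text
clock: 37.55
tool_pos: [0.6383, -0.0521, 0.046]
tcp_rot: [0.707, 0.013, 0.707, -0.013]
wrist_force: [-0.3, -0.9, 0.0]
opening: 0.094
```

>>> {"api": "arm_command", "payload": {
  "dp": [
    [-0.03, 0, 0],
    [-0.08, 0, 0],
    [-0.16, 0, 0],
    [-0.25, 0, 0],
    [-0.33, -0.03, 0],
    [-0.38, -0.06, 0],
    [-0.4, -0.08, 0],
    [-0.4, -0.08, 0],
    [-0.4, -0.08, 0]
  ],
  "rotation": [
    [0, 0, 0],
    [0, 0, 0],
    [0, 0, 0],
    [0, 0, 0],
    [0, 0, 0],
    [0, 0, 0],
    [0, 0, 0],
    [0, 0, 0],
    [0, 0, 0]
  ]
}}

```text
clock: 38.67
tool_pos: [0.636, -0.0912, 0.2447]
tcp_rot: [0.706, 0.013, 0.708, -0.012]
wrist_force: [0.3, -0.0, 1.1]
opening: 0.0942
```

Run:
```python
from h import *
from station import arm
from fit import w
D=pickle.load(open("racks.pkl","rb"))[1]
t=np.linspace(0,6.28,40)
ci=lambda r,y,z:[(r*np.cos(a),y+r*np.sin(a),z) for a in t]
for n in("scene","side","wrist"):
    im=arm.get_image(n);p=cv2.resize(im["pixels"][:,:,::-1],None,fx=2,fy=2)
    for r,y,z in((.029,.126,.041),(.016,.042,.101),(.026,.042,.016),(.022,-.126,.088),(.025,-.126,.030),(.021,-.042,.078)):
        q=np.array([proj(im,w(D,l)) for l in ci(r,y,z)])*2
        cv2.polylines(p,[(q*16).astype(int)],True,(0,0,255),1,cv2.LINE_AA,4)
    x0,y0={"scene":(640,300),"side":(180,330),"wrist":(400,0)}[n]
    cv2.imwrite(f"pics/f_{n}.png",p[y0:y0+520,x0:x0+520])
cmd()
```

```text
38.83 [ 0.6363 -0.0912  0.2448] opening 0.0939 F [ 0.2  0.3 -0.1]
```

View pics/f_scene.png

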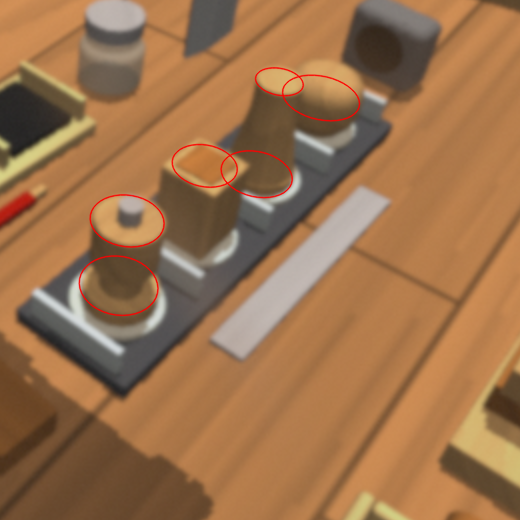

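View pics/f_side.png

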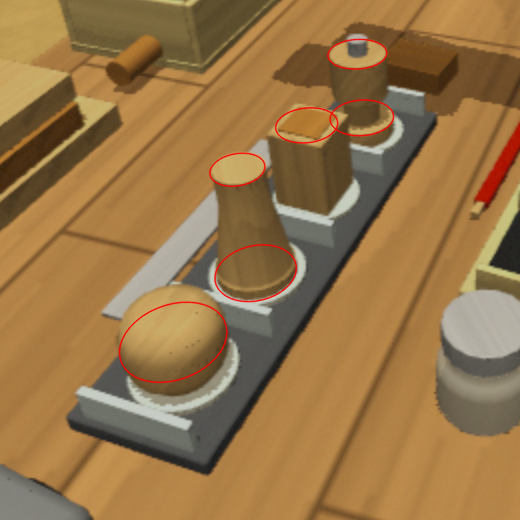

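View pics/f_wrist.png

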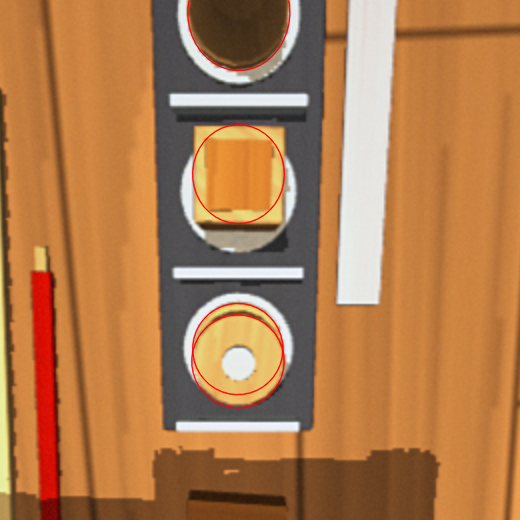

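All four feet match the predicted outlines in the pictures and the gripper is clear. Handing in.

```bash
python3 -c "
from station import arm
print(arm.finish_job())"
```

```text
the job is handed in; nothing more can be done
None
```

I moved all four feet to the drying rack in mirrored order and handed the job in at about 39 s of the 115 s allowed. The sanding rack ran spool, square, tapered, bun from the left; the drying rack now runs bun, tapered, square, spool.

- **Final check:** In the last scene, side and wrist pictures each foot stands upright on its own pad. The outlines I projected for the pad middles match the feet to about 2 mm. The bun was partly hidden in the scene view and is judged from the side view. The gripper was open and about 0.2 m above the rack. No verdict was reported.
- **Disagreement with the given data:** The fingertips are not 25 mm ahead of the reported TCP. The cameras put them about 9 mm behind it. I confirmed this by lowering the reported TCP to z = 0.018 without touching the bench, and used the measured value for every grasp. The finger openings when closed (57, 32, 42 and 44 mm) matched the feet.

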